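# Sweep the leftover sweets from the tea board into the red tray

## Task

Tea is over: with the closed fingers sweep the three pink blossom sweets along the raised board and over its side edge, so that all three lie inside the red tray that stands against that edge. Push them gently, without lifting or flicking them or letting any fall on the table. Leave the caddy, bowl, whisk, scoop and incense box where they are.

Things in the scene. Friction and masses are not known exactly. Their poses are not given: they have to be found in the camera images.
- sweet1: Pink pressed-sugar sweet shaped like a plum blossom with a yellow middle: a flat round piece 32 mm across (a plain cylinder to the touch) and 12 mm thick, about 15 g, loose. Origin at the centre of its underside; starts lying on the board.
- sweet2: Pink pressed-sugar sweet shaped like a plum blossom with a yellow middle: a flat round piece 32 mm across (a plain cylinder to the touch) and 12 mm thick, about 15 g, loose. Origin at the centre of its underside; starts lying on the board.
- sweet3: Pink pressed-sugar sweet shaped like a plum blossom with a yellow middle: a flat round piece 32 mm across (a plain cylinder to the touch) and 12 mm thick, about 15 g, loose. Origin at the centre of its underside; starts lying on the board.
- board: Raised pale paulownia board, fixed, 360 mm along its x, 420 mm along its y; flat smooth top 45 mm above its origin, without any rim. Origin on the table under its centre; z up. The two trays stand against its two side edges (its y = +210 mm and y = -210 mm). The sweets start on the half nearer the robot (its x from -105 to -5 mm, at least 75 mm apart along its y), the utensils stand along the far part (x about +115 mm).
- red_tray: Red lacquered open tray, fixed, on either side of the board with a 2 mm gap, its axes parallel to the board's. 300 mm along its x, 130 mm along its y, walls 5 mm thick. Origin on the table under its centre, z up; inner floor 29 mm and rim 42 mm above the origin, so the rim is 3 mm lower than the board's top and a sweet pushed off the board slides over it and drops 16 mm to the tray's floor. Its rim on the board's side is 277 - 65 = 212 mm from the board's centre.
- black_tray: Black lacquered tray of the same size, fixed, on the other side of the board; not to be used. The incense box stands in it. Origin as for the red tray.
- caddy: Round aluminium tea caddy, 66 mm across, 70 mm high, standing loose at the back of the board. Origin at the centre of its underside.
- bowl: Cream porcelain tea bowl, 120 mm across the rim, 70 mm high, loose at the back of the board. Origin at the centre of its underside.
- whisk: Bamboo whisk on its blue ceramic form, 60 mm across, 135 mm high, one loose piece at the back of the board. Origin at the centre of its underside.
- scoop: Dark chestnut-wood scoop, 180 mm long along its y, 24 mm wide, 10 mm high, lying loose along the board's near edge. Origin on its underside, mid-length.
- incense_box: Round white porcelain incense box, 50 mm across, 30 mm high, loose in the black tray. Origin at the centre of its underside.
Mind the look-alikes: they are no part of the job. Leave any green or purple look-alike of the sweet1 alone. What is shaped like the sweet2 but blue is not meant.

How it is judged:
By the outcome, as a careful person would: the job done as asked, in the order asked, and still so for the second after the job is handed in, with the robot touching nothing.
It also fails if it takes over 56 s, if anything falls off the work surface, if the arm or the gripper's body presses on something with over 40 N, if the wrist force passes 120 N, or if a joint passes its speed limit or range.

## Robot

A 6-joint arm with a two-finger parallel gripper is mounted at the origin on the work surface. World frame = base frame: x ahead of the robot, y to its left, z up, the work surface at z = 0. Lengths are in m, angles in degrees, forces in N, time in s.
With the tool pointing down it reaches from about 0.3 to 0.775 m from the base axis. Payload 14.6 kg.
Tool frame: the origin (TCP) lies at the very end of the fingers, on their centre line; the grasp point (between the pads) lies 19 mm behind it (arm.pinch_z is the distance from the TCP to the grasp point, in m); z points along the fingers, x is the direction in which the jaws open and shut, and the axes are right-handed (so a half turn about z gives the same grasp; the last joint's range is limited). The gripper opens to 94 mm and grips with 3 to 60 N. Pads are 16 mm wide; open, the fingers measure 119 mm over their backs; the gripper's body (75 mm by 177 mm) begins 78 mm behind the grasp point.
Start: joints at [68.663, 17.183, 87.147, -0, 75.671, -3.816], TCP at [0.166, 0.524, 0.181] pointing down, gripper open.
Joint ranges: [-173.82, 173.82], [-45.26, 126.66], [13.44, 144.39], [-59.66, 239.66], [0, 175.72], [-146.38, 146.38]. Speed limits (degrees/s): [127.2, 127.2, 147.25, 180, 180, 180].

## Interface

Orientations are given as [roll, pitch, yaw] about the fixed x, y, z axes, in that order (R = Rz(yaw) Ry(pitch) Rx(roll)).
In Python, from cell import arm, camera, spot_in, outline_of, spot_point gives the robot as it stands.
- The arm moves only by the tool arm_command, never from a script. Its argument "steps" is a list of rows, each an object with "linear": the shift along the tool's x, y, z in mm, a list of three; "yaw": the turn about the tool's z in degrees. A call has 1 to 8 rows; each row shifts and turns the pose as measured when the row begins, along the tool's axes as they then stand; what a row does not reach is not made up. A row lasts 1/12 s, in which the tool goes at most 41.7 mm and 7.16 degrees, less where a joint would pass 70% of its speed; a pose out of reach is approached as far as the arm can. A call with a gripper value outside its range is refused whole. "hand" is the closure, from -1 (fully open) to 1 (shut), set as the call begins (left out, the last holds). The fingers move at their own pace and stop on an object; the grip force is fixed at half the most. Time passes only in rows, so rows that do not move let the fingers close. It gives the time, the measured TCP pose, the force and the opening at its end, in the units of the state.
- arm.observe(): the state, without advancing time (a new reading comes with each control period).
- camera(name): name is "scene" or "top" or "wrist"; returns a dict with "frame" (384x512x3 uint8, blue, green, red), "fovy" (degrees; the focal length in pixels is half the picture's height over the tangent of half this angle, whatever the lens; pixels are square), "cx", "cy" (the principal point, pixels), "extrinsics" (4x4, takes a point from camera to world coordinates); the wrist camera has in their place "tool_from_camera" (4x4, takes a point from camera to tool coordinates, whose origin is the TCP and whose axes are the tool frame's). Camera axes: x right, y down, z forward; pixel columns grow to the right and rows downward; lengths in m; the calibration is good to about 2 mm. A picture is of the moment at which its call begins: read the wrist's pose just before it. There is no depth.
- arm.finish_job(): hands the job in, once; it reports no verdict.
Trained networks look in the newest picture that a camera, given by its name, has taken for a name from the list of things; names that differ only in an ending like _2 or _b are one class to them, and where a whole thing is asked for, a point or a joint stands for the part that bears it (a point fixed in the world has none). Each returns a list of dicts, best first, with "confidence" (0 to 1); they miss things now and then, are a little off and sometimes report something else, mostly with a low value. They report only what shows in the picture. A call takes as long as a camera call. They do not tell look-alikes from the thing itself.
- spot_in(camera, query): "extent" ([left, top, right, bottom] in pixels, round what is visible of it).
- outline_of(camera, query): "mask" (384x512 bool, what is visible of it) and "extent" ([left, top, right, bottom] in pixels, round what is visible of it).
- spot_point(camera, query): "pixel" ([column, row] in pixels: a listed point, or the origin of a listed thing).
The state is a dict: "time_s": time; "joint_positions": joint angles; "joint_velocities": joint speeds; "effort": joint torques, N m; "tool_pos": TCP position; "orientation": TCP orientation; "force": force on the tool from outside, world axes, zero at the start; "ft_torque": the same for the moment, N m; "opening": opening from 0.0 (shut) to 1.0 (fully open).
Only numpy, scipy, OpenCV 4.12 (cv2) and the standard library are available. Lean on these libraries where they do the work, as an engineer would, in place of code of your own. Each camera call takes 0.05 s, during which the arm holds its last target.

## Working session

There is one attempt and no reset: what is moved stays moved. The work goes in short steps, Python scripts to look and compute and a tool call to move; the robot and the scene stay as the last step left them, time stands still between calls to the robot, and variables do not carry over. Pictures are saved under pics/ and viewed, and the job is handed in when it is done.

Besides the shell and the picture viewer there is one more tool, called after "Call:" as name(argument=value, ...) on one line, values as JSON. arm_command: Moves the arm, as the interface text tells. Its arguments: {"type":"object","properties":{"steps":{"type":"array"},"hand":{"type":"number"}},"required":["steps"]}

```bash
ls; mkdir -p pics
python3 - <<'E'
from cell import arm,camera
import cv2,numpy as np
print(arm.observe())
for n in("scene","top","wrist"):
    c=camera(n); cv2.imwrite(f"pics/{n}0.png",c["frame"]); np.save(f"/tmp/{n}.npy",c,allow_pickle=True)
    print(n,{k:v for k,v in c.items() if k!="frame"})
E
```

```text
pics
{'time_s': 0.0, 'joint_positions': array([ 6.86627882e+01,  1.72141489e+01,  8.71793764e+01,  7.58194577e-04,
        7.56695308e+01, -3.81692021e+00]), 'joint_velocities': array([-0.08413831,  0.06751879, -0.08992398,  0.02240776, -0.05823157,
       -0.03465094]), 'effort': array([-3.23398643e-03, -5.31807268e+01, -3.52729905e+01,  7.07159517e-02,
        2.44596071e-02, -1.13248911e-04]), 'tool_pos': array([0.1654809 , 0.52422298, 0.18060733]), 'orientation': array([-1.79995070e+02,  6.28673304e-02,  7.24795231e+01]), 'force': array([-0.37146972, -0.6406011 ,  0.1465387 ]), 'ft_torque': array([-0.01756661,  0.00444331, -0.03594162]), 'opening': 0.9984457406370565}
scene {'fovy': 43.86911784773634, 'cx': 261.3720002836005, 'cy': 194.8603395263826, 'extrinsics': array([[ 0.41321319,  0.70764158, -0.57314768,  1.11641036],
       [ 0.91062285, -0.32425708,  0.25617059, -0.24706306],
       [-0.00457024, -0.62777444, -0.77838189,  0.86233321],
       [ 0.        ,  0.        ,  0.        ,  1.        ]])}
top {'fovy': 47.85386876774929, 'cx': 258.15829933569336, 'cy': 184.4951835242599, 'extrinsics': array([[ 5.19236643e-02, -9.77213057e-01,  2.05811989e-01,
         3.49575152e-01],
       [-9.98649672e-01, -5.04657811e-02,  1.23303316e-02,
        -7.73359576e-05],
       [-1.66289827e-03, -2.06174312e-01, -9.78513867e-01,
         9.55094803e-01],
       [ 0.00000000e+00,  0.00000000e+00,  0.00000000e+00,
         1.00000000e+00]])}
wrist {'fovy': 62.606446995474826, 'cx': 257.65801066514155, 'cy': 189.93764046109214, 'tool_from_camera': array([[ 9.99998863e-01, -9.84339243e-04,  1.14233563e-03,
         6.81810889e-04],
       [ 6.56666373e-04,  9.66215752e-01,  2.57733758e-01,
        -7.44430685e-02],
       [-1.35744013e-03, -2.57732715e-01,  9.66215300e-01,
        -2.04534959e-01],
       [ 0.00000000e+00,  0.00000000e+00,  0.00000000e+00,
         1.00000000e+00]])}
```

View pics/top0.png

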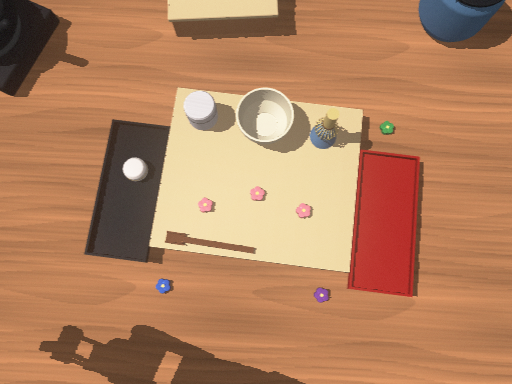

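View pics/scene0.png

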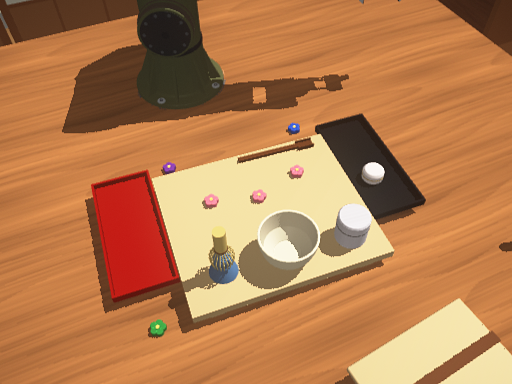

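The top picture shows three pink sweets on the board, at (205,205), (258,194) and (304,211). The look-alikes are green (387,128), purple (321,295) and blue (164,286), all off the board on the table. The red tray is on the right (-y side) and the scoop lies along the near edge, from (166,238) to (254,250).

```bash
cat > h.py <<'E'
import numpy as np,cv2
def ray(c,px,z,T=None):
    T=c["extrinsics"] if T is None else T
    f=c["frame"].shape[0]/2/np.tan(np.radians(c["fovy"]/2))
    d=T[:3,:3]@np.array([(px[0]-c["cx"])/f,(px[1]-c["cy"])/f,1]);o=T[:3,3]
    return o+d*(z-o[2])/d[2]
def proj(c,p,T=None):
    T=c["extrinsics"] if T is None else T
    f=c["frame"].shape[0]/2/np.tan(np.radians(c["fovy"]/2))
    q=T[:3,:3].T@(np.asarray(p,float)-T[:3,3]); return np.array([c["cx"]+f*q[0]/q[2],c["cy"]+f*q[1]/q[2]])
def pinks(c):
    h=cv2.cvtColor(c["frame"],cv2.COLOR_BGR2HSV)
    m=((h[...,0]>=160)|(h[...,0]<4))&(h[...,1]>60)&(h[...,1]<190)&(h[...,2]>170)
    m=cv2.morphologyEx(m.astype(np.uint8),cv2.MORPH_CLOSE,np.ones((5,5)))
    n,l,s,ce=cv2.connectedComponentsWithStats(m)
    return [(ce[i],s[i,4],s[i,:4]) for i in range(1,n) if s[i,4]>25]
E
python3 - <<'E'
from h import *
from cell import spot_in,outline_of,spot_point
cs={n:np.load(f"/tmp/{n}.npy",allow_pickle=True).item() for n in("top","scene")}
for n,c in cs.items():
    for ce,a,s in pinks(c): print(n,ce,a,s,ray(c,ce,.057).round(4))
    for q in("board","red_tray"):
        for o in outline_of(n,q)[:1]:
            k=max(cv2.findContours(o["mask"].astype(np.uint8),0,1)[0],key=cv2.contourArea)
            r=cv2.approxPolyDP(k,8,True)[:,0]
            print(q,o["confidence"],[(tuple(p),ray(c,p,.045 if q=="board" else .042)[:2].round(3)) for p in r])
    for q in("scoop","whisk","caddy","bowl","incense_box","board","red_tray"):
        for o in spot_point(n,q)[:1]: print(q,o["confidence"],o["pixel"],ray(c,o["pixel"],.0 if q in("board","red_tray") else .045)[:2].round(3))
t=cs["top"]["frame"]; cv2.imwrite("pics/crop0.png",cv2.resize(t[80:310,140:430],None,fx=2.6,fy=2.6,interpolation=cv2.INTER_CUBIC))
E
```

```text
top [370.2488626  221.99658781] 4396 [349 150  45 142] [ 0.4708 -0.226   0.057 ]
top [257.08450704 193.18309859] 142 [251 186  14  14] [0.5196 0.0125 0.057 ]
top [204.98630137 204.60273973] 146 [198 198  15  14] [0.4896 0.1206 0.057 ]
top [303.11612903 210.16774194] 155 [296 203  15  15] [ 0.4885 -0.0857  0.057 ]
top [409.13333333 281.76666667] 30 [407 277   6   8] [ 0.3533 -0.3044  0.057 ]
board 0.97 [((np.int32(179), np.int32(88)), array([0.754, 0.201])), ((np.int32(151), np.int32(246)), array([0.398, 0.228])), ((np.int32(349), np.int32(272)), array([ 0.367, -0.185])), ((np.int32(361), np.int32(109)), array([ 0.725, -0.209])), ((np.int32(337), np.int32(107)), array([ 0.727, -0.155])), ((np.int32(335), np.int32(140)), array([ 0.649, -0.152])), ((np.int32(319), np.int32(148)), array([ 0.629, -0.117])), ((np.int32(309), np.int32(134)), array([ 0.66 , -0.095])), ((np.int32(329), np.int32(106)), array([ 0.728, -0.137])), ((np.int32(293), np.int32(102)), array([ 0.734, -0.057])), ((np.int32(287), np.int32(134)), array([ 0.658, -0.046])), ((np.int32(259), np.int32(144)), array([0.632, 0.0
[... 1568 characters left out ...]
47)), array([0.72 , 0.145])), ((np.int32(334), np.int32(239)), array([0.682, 0.109])), ((np.int32(339), np.int32(208)), array([0.617, 0.159])), ((np.int32(364), np.int32(204)), array([0.63 , 0.214]))]
red_tray 0.97 [((np.int32(147), np.int32(170)), array([ 0.335, -0.187])), ((np.int32(91), np.int32(185)), array([ 0.327, -0.314])), ((np.int32(114), np.int32(301)), array([ 0.63 , -0.334])), ((np.int32(179), np.int32(280)), array([ 0.639, -0.209]))]
scoop 0.58 [271.5, 151.7] [0.405 0.098]
caddy 0.71 [349.1, 235.9] [0.689 0.141]
bowl 0.79 [287.7, 255.1] [0.677 0.006]
incense_box 0.58 [373.3, 174.4] [0.566 0.278]
board 0.76 [266.0, 222.5] [0.558 0.014]
red_tray 0.79 [133.7, 238.8] [ 0.478 -0.265]
```

View pics/crop0.png

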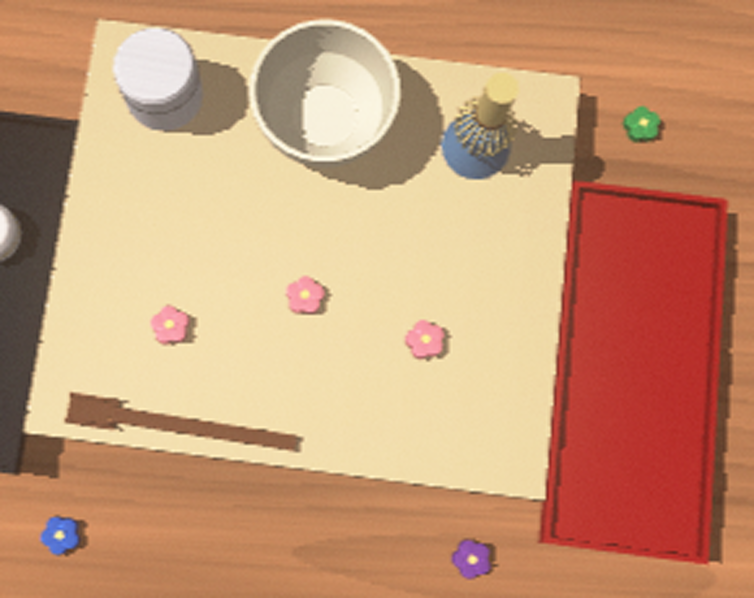

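The enlarged crop confirms it: the three pink sweets with yellow middles are the only ones on the board, and green, purple and blue lie on the table. I'll push with the tool's +y along the board's -y. sweet3 (nearest the tray) goes first, slightly diagonally, so that they don't pile up.

```bash
cat >> h.py <<'E'
C=np.array([.563,.0085]);A=np.radians(-4.2);XB=np.array([np.cos(A),np.sin(A)]);YB=np.array([-np.sin(A),np.cos(A)])
def w2b(p): d=np.asarray(p)[:2]-C; return np.array([d@XB,d@YB])
def b2w(x,y): return C+x*XB+y*YB
def plan(x,y,z,yaw,cap=38,n=8,ycap=7):
    from cell import arm
    s=arm.observe();p=s["tool_pos"].copy();r=s["orientation"];a=r[2]
    print("t",round(s["time_s"],2),"p",p.round(4),"rpy",r.round(1),"F",s["force"].round(1),"open",round(s["opening"],3),"board",w2b(p).round(4))
    g=np.array([x,y,z])
    for i in range(n):
        d=g-p;L=np.linalg.norm(d); dy=(yaw-a+180)%360-180
        if L<.0005 and abs(dy)<.3: break
        if L>cap/1000:d*=cap/1000/L
        dy=np.clip(dy,-ycap,ycap); ar=np.radians(a)
        t=[d[0]*np.cos(ar)+d[1]*np.sin(ar), d[0]*np.sin(ar)-d[1]*np.cos(ar), -d[2]]
        print({"linear":[round(v*1000,1) for v in t],"yaw":round(-dy,1)})
        p=p+d;a+=dy
    print("end",p.round(4),round(a,1))
E
python3 -c "
from h import *
plan(.504,-.055,.19,-26,n=24)"
```

```text
t 1.05 p [0.1656 0.5245 0.1811] rpy [-180.     0.    72.5] F [-0.5 -0.5 -0.2] open 1.001 board [-0.4342  0.4855]
{'linear': [np.float64(-25.5), np.float64(28.2), np.float64(-0.5)], 'yaw': np.float64(7.0)}
{'linear': [np.float64(-21.9), np.float64(31.1), np.float64(-0.5)], 'yaw': np.float64(7.0)}
{'linear': [np.float64(-18.0), np.float64(33.5), np.float64(-0.5)], 'yaw': np.float64(7.0)}
{'linear': [np.float64(-13.7), np.float64(35.4), np.float64(-0.5)], 'yaw': np.float64(7.0)}
{'linear': [np.float64(-9.3), np.float64(36.8), np.float64(-0.5)], 'yaw': np.float64(7.0)}
{'linear': [np.float64(-4.8), np.float64(37.7), np.float64(-0.5)], 'yaw': np.float64(7.0)}
{'linear': [np.float64(-0.1), np.float64(38.0), np.float64(-0.5)], 'yaw': np.float64(7.0)}
{'linear': [np.float64(4.5), np.float64(37.7), np.float64(-0.5)], 'yaw': np.float64(7.0)}
{'linear': [np.float64(9.1), np.float64(36.9), np.float64(-0.5)], 'yaw': np.float64(7.0)}
{'linear': [np.float64(13.5), np.float64(35.5), np.float64(-0.5)], 'yaw': np.float64(7.0)}
{'linear': [np.float64(17.7), np.float64(33.6), np.float64(-0.5)], 'yaw': np.float64(7.0)}
{'linear': [np.float64(21.7), np.float64(31.2), np.float64(-0.5)], 'yaw': np.float64(7.0)}
{'linear': [np.float64(25.3), np.float64(28.3), np.float64(-0.5)], 'yaw': np.float64(7.0)}
{'linear': [np.float64(28.6), np.float64(25.0), np.float64(-0.5)], 'yaw': np.float64(7.0)}
{'linear': [np.float64(31.4), np.float64(21.4), np.float64(-0.5)], 'yaw': np.float64(0.5)}
{'linear': [np.float64(31.6), np.float64(21.1), np.float64(-0.5)], 'yaw': np.float64(-0.0)}
{'linear': [np.float64(31.6), np.float64(21.1), np.float64(-0.5)], 'yaw': np.float64(-0.0)}
{'linear': [np.float64(20.9), np.float64(13.9), np.float64(-0.3)], 'yaw': np.float64(-0.0)}
end [ 0.504 -0.055  0.19 ] -26.0
```

Call:
arm_command(steps=[{"linear":[-25,28,-1],"yaw":7},{"linear":[-22,31,-1],"yaw":7},{"linear":[-18,33,-1],"yaw":7},{"linear":[-14,35,-1],"yaw":7},{"linear":[-9,37,-1],"yaw":7},{"linear":[-5,38,-1],"yaw":7},{"linear":[0,38,-1],"yaw":7},{"linear":[5,38,-1],"yaw":7}], hand=1)

```text
time_s: 1.72
tool_pos: [0.3177, 0.2542, 0.1881]
orientation: [-180.0, -0.0, 15.5]
force: [1.3, 0.5, 1.3]
opening: 0.469
```

```bash
sed -i 's/round(v\*1000,1)/float(round(v*1000,1))/; s/"yaw":round(-dy,1)/"yaw":float(round(-dy,1))/' h.py; python3 -c "
from h import *
plan(.504,-.055,.19,-26,n=8)"
```

```text
t 1.72 p [0.3177 0.2542 0.1881] rpy [-180.    -0.    15.5] F [1.3 0.5 1.3] open 0.469 board [-0.2626  0.2271]
{'linear': [10.2, 36.6, -0.2], 'yaw': 7.0}
{'linear': [14.6, 35.1, -0.2], 'yaw': 7.0}
{'linear': [18.8, 33.0, -0.2], 'yaw': 7.0}
{'linear': [22.7, 30.5, -0.2], 'yaw': 7.0}
{'linear': [26.2, 27.5, -0.2], 'yaw': 7.0}
{'linear': [29.4, 24.1, -0.2], 'yaw': 6.5}
{'linear': [31.9, 20.7, -0.2], 'yaw': -0.0}
{'linear': [31.9, 20.7, -0.2], 'yaw': -0.0}
end [ 0.4746 -0.0062  0.1897] -26.0
```

Call:
arm_command(steps=[{"linear":[10,37,0],"yaw":7},{"linear":[15,35,0],"yaw":7},{"linear":[19,33,0],"yaw":7},{"linear":[23,30,0],"yaw":7},{"linear":[26,27,0],"yaw":7},{"linear":[29,24,0],"yaw":6.5},{"linear":[32,21,0],"yaw":0},{"linear":[32,21,0],"yaw":0}])

```text
time_s: 2.38
tool_pos: [0.4766, -0.0231, 0.1909]
orientation: [-179.7, -0.3, -27.8]
force: [0.8, 0.4, -0.8]
opening: 0.003
```

```bash
python3 -c "
from h import *
plan(.504,-.055,.09,-26,n=8)"
```

```text
t 2.38 p [ 0.4766 -0.0231  0.1909] rpy [-179.7   -0.3  -27.8] F [ 0.8  0.4 -0.8] open 0.003 board [-0.0838 -0.0378]
{'linear': [13.6, 5.4, 35.1], 'yaw': -1.8}
{'linear': [13.4, 5.8, 35.1], 'yaw': -0.0}
{'linear': [11.8, 5.1, 30.8], 'yaw': -0.0}
end [ 0.504 -0.055  0.09 ] -26.0
```

Call:
arm_command(steps=[{"linear":[16,6,20],"yaw":-1.8},{"linear":[15,6,30],"yaw":0},{"linear":[8,4,30],"yaw":0},{"linear":[0,0,15],"yaw":0},{"linear":[0,0,0],"yaw":0}])

```text
time_s: 2.8
tool_pos: [0.5096, -0.0647, 0.0934]
orientation: [-179.7, -0.6, -26.4]
force: [0.3, -0.5, -0.8]
opening: 0.004
```

Run:
```python
from h import *
from cell import camera
plan(.504,-.055,.049,-26,cap=15)
c=camera("top");w=camera("wrist")
for ce,a,s in pinks(c):
    if a<400: print(ce,a,ray(c,ce,.057).round(4),w2b(ray(c,ce,.057)).round(4))
cv2.imwrite("pics/a.png",np.hstack([cv2.resize(c["frame"][120:290,180:360],(540,510)),cv2.resize(w["frame"],None,fx=.5,fy=.5)[:,:256] if 0 else cv2.copyMakeBorder(cv2.resize(w["frame"],(256,192)),0,318,0,0,0)]))
```

```text
t 2.8 p [ 0.5096 -0.0647  0.0934] rpy [-179.7   -0.6  -26.4] F [ 0.3 -0.5 -0.8] open 0.004 board [-0.0479 -0.0769]
{'linear': [-3.0, -2.0, 14.5], 'yaw': -0.4}
{'linear': [-3.0, -2.0, 14.5], 'yaw': -0.0}
{'linear': [-3.0, -2.0, 14.5], 'yaw': -0.0}
{'linear': [-0.2, -0.1, 0.8], 'yaw': -0.0}
end [ 0.504 -0.055  0.049] -26.0
[369.98648649 153.56756757] 74 [ 0.6188 -0.2256  0.057 ] [ 0.0728 -0.2294]
[255.89380531 192.96460177] 113 [0.52   0.0151 0.057 ] [-0.0434  0.0034]
[205.13888889 204.57638889] 144 [0.4897 0.1202 0.057 ] [-0.0813  0.1061]
```

View pics/a.png

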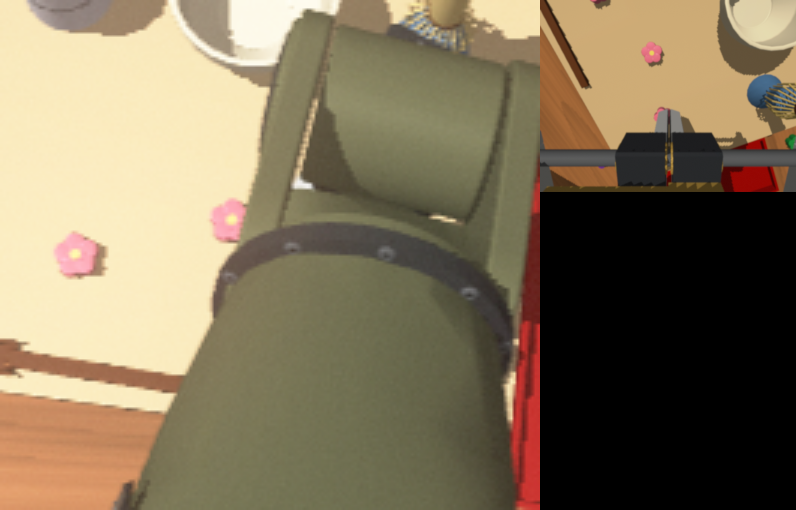

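```bash
cat >> h.py <<'E'
from scipy.spatial.transform import Rotation as Ro
def wT(w,s):
    T=np.eye(4);T[:3,:3]=Ro.from_euler('xyz',s["orientation"],degrees=True).as_matrix();T[:3,3]=s["tool_pos"];return T@w["tool_from_camera"]
E
python3 - <<'E'
from h import *
from cell import camera,arm
s=arm.observe();w=camera("wrist");c=camera("scene");T=wT(w,s)
for p in [(.489,-.086,.057),(.5207,.0126,.057),tuple(s["tool_pos"])]: print(proj(w,p,T),proj(c,p))
cv2.imwrite("pics/w1.png",np.hstack([cv2.resize(w["frame"][60:360,150:450],(400,400)),cv2.resize(c["frame"][100:300,100:300],(400,400))]))
E
```

```text
[245.1173009  236.62875926] [210.84768573 199.20273569]
[223.05938427 109.37061386] [258.59843664 194.77767882]
[257.51097033 219.76892643] [222.6311637  191.45653482]
```

View pics/w1.png

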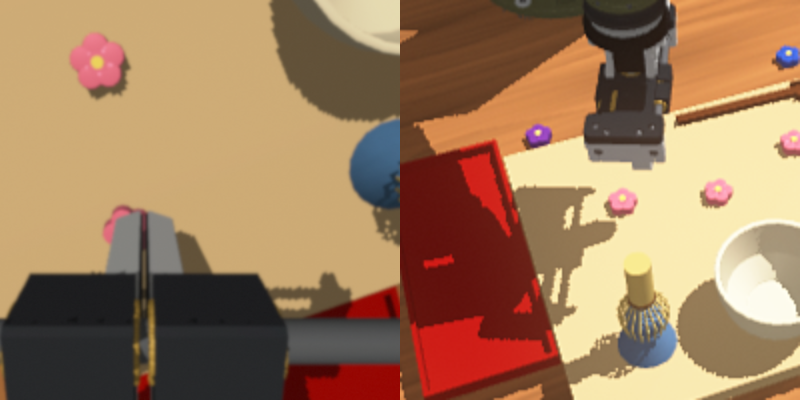

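The wrist crop shows sweet3 just past the fingertips at (126,225) and slightly left of their line. The scene crop shows it untouched at (622,200). I'll back off a little, then go down behind it.

Call:
arm_command(steps=[{"linear":[-8,-6,0],"yaw":0},{"linear":[-2,-2,15],"yaw":0},{"linear":[0,0,15],"yaw":0},{"linear":[0,0,0],"yaw":0}])

```text
time_s: 3.33
tool_pos: [0.5082, -0.0498, 0.0729]
orientation: [-179.4, -1.5, -26.3]
force: [-1.0, -0.0, -1.0]
opening: 0.003
```

```bash
python3 -c "
from h import *
plan(.504,-.055,.049,-26,cap=15)"
```

```text
t 3.33 p [ 0.5082 -0.0498  0.0729] rpy [-179.4   -1.5  -26.3] F [-1. -0. -1.] open 0.003 board [-0.0504 -0.0622]
{'linear': [-0.9, 3.9, 14.5], 'yaw': -0.3}
{'linear': [-0.6, 2.6, 9.4], 'yaw': -0.0}
end [ 0.504 -0.055  0.049] -26.0
```

Call:
arm_command(steps=[{"linear":[-2,0,12],"yaw":0},{"linear":[-1,0,9],"yaw":0},{"linear":[0,0,0],"yaw":0},{"linear":[0,0,0],"yaw":0}])

```text
time_s: 3.67
tool_pos: [0.5073, -0.0466, 0.0558]
orientation: [-179.3, -1.8, -26.1]
force: [0.7, -0.3, -0.7]
opening: 0.004
```

```bash
python3 -c "
from h import *
x,y=b2w(-.12,-.215)
plan(x,y,.049,-26,cap=9,n=16)"
```

```text
t 3.67 p [ 0.5073 -0.0466  0.0558] rpy [-179.3   -1.8  -26.1] F [ 0.7 -0.3 -0.7] open 0.004 board [-0.0515 -0.059 ]
{'linear': [-0.3, 9.0, 0.4], 'yaw': -0.1}
{'linear': [-0.3, 9.0, 0.4], 'yaw': -0.0}
{'linear': [-0.3, 9.0, 0.4], 'yaw': -0.0}
{'linear': [-0.3, 9.0, 0.4], 'yaw': -0.0}
{'linear': [-0.3, 9.0, 0.4], 'yaw': -0.0}
{'linear': [-0.3, 9.0, 0.4], 'yaw': -0.0}
{'linear': [-0.3, 9.0, 0.4], 'yaw': -0.0}
{'linear': [-0.3, 9.0, 0.4], 'yaw': -0.0}
{'linear': [-0.3, 9.0, 0.4], 'yaw': -0.0}
{'linear': [-0.3, 9.0, 0.4], 'yaw': -0.0}
{'linear': [-0.3, 9.0, 0.4], 'yaw': -0.0}
{'linear': [-0.3, 9.0, 0.4], 'yaw': -0.0}
{'linear': [-0.3, 9.0, 0.4], 'yaw': -0.0}
{'linear': [-0.3, 9.0, 0.4], 'yaw': -0.0}
{'linear': [-0.3, 9.0, 0.4], 'yaw': -0.0}
{'linear': [-0.3, 9.0, 0.4], 'yaw': -0.0}
end [ 0.44   -0.1738  0.0501] -26.0
```

Call:
arm_command(steps=[{"linear":[0,4,5],"yaw":0},{"linear":[0,5,2],"yaw":0},{"linear":[0,5,0],"yaw":0},{"linear":[0,5,0],"yaw":0}])

```text
time_s: 4.0
tool_pos: [0.4997, -0.0646, 0.0502]
orientation: [-179.3, -2.0, -26.1]
force: [0.5, 0.4, -0.9]
opening: 0.006
```

Run:
```python
from h import *
from cell import camera
plan(.440,-.1738,.049,-26,cap=9,n=1)
c=camera("scene")
for ce,a,s in pinks(c):
    if a<400: print(ce,a,ray(c,ce,.057).round(4),w2b(ray(c,ce,.057)).round(4))
cv2.imwrite("pics/s2.png",cv2.resize(c["frame"][100:300,100:300],(500,500)))
```

```text
t 4.0 p [ 0.4997 -0.0646  0.0502] rpy [-179.3   -2.   -26.1] F [ 0.5  0.4 -0.9] open 0.006 board [-0.0578 -0.0775]
{'linear': [-0.4, 9.0, 0.1], 'yaw': -0.1}
end [ 0.4954 -0.0725  0.0501] -26.0
[296.61320755 170.22641509] 106 [0.4914 0.1201 0.057 ] [-0.0796  0.106 ]
[258.85470085 195.17948718] 117 [0.522  0.0126 0.057 ] [-0.0412  0.0011]
[210.44444444 196.36111111] 36 [ 0.4813 -0.084   0.057 ] [-0.0747 -0.0983]
```

View pics/s2.png

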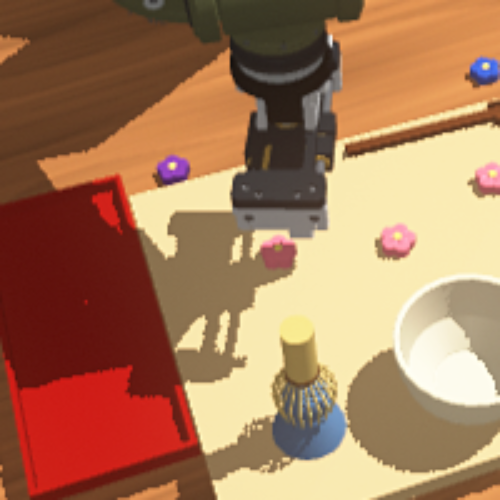

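Run:
```python
from h import *
from cell import camera,arm
s=arm.observe();c=camera("scene");w=camera("wrist")
q=proj(c,s["tool_pos"]);print(q, proj(c,(.489,-.086,.045)),proj(w,s["tool_pos"],wT(w,s)))
f=c["frame"][150:220,180:260];f=cv2.resize(f,(640,560),interpolation=cv2.INTER_CUBIC)
u=((q-[180,150]+.5)*8).astype(int);cv2.drawMarker(f,tuple(map(int,u)),(0,255,0),0,20,2)
cv2.imwrite("pics/s3.png",f)
```

```text
[221.81299268 201.467003  ] [211.32796338 202.6270373 ] [257.4759299 219.775152 ]
```

View pics/s3.png

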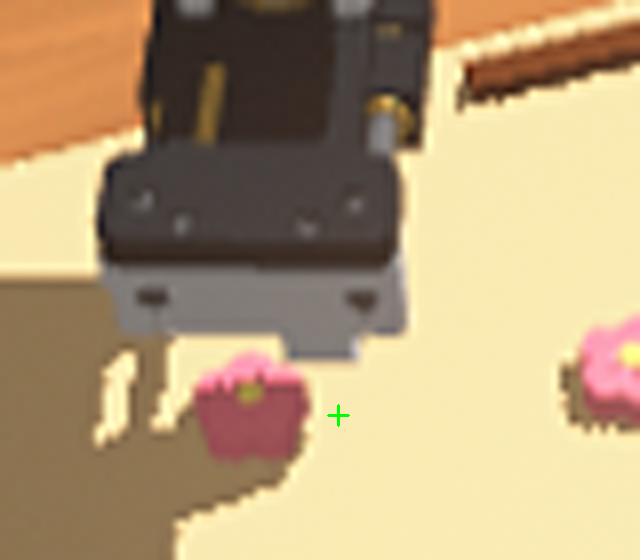

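Run:
```python
from h import *
from cell import camera,arm
s=arm.observe();c=camera("scene");w=camera("wrist");t=camera("top")
p=s["tool_pos"]
for dz in (0,.01,.015,.02): print(dz,proj(c,p+[.012,0,dz]),proj(w,p+[0,0,dz],wT(w,s)))
f=w["frame"][150:384,150:384];cv2.imwrite("pics/w3.png",cv2.resize(f,(700,600) if 0 else (600,600),interpolation=cv2.INTER_CUBIC))
```

```text
0 [224.22830238 205.46985608] [257.47525865 219.7752845 ]
0.01 [223.92278825 202.60982408] [258.00140423 224.87349678]
0.015 [223.76827186 201.16333838] [258.28337337 227.60570357]
0.02 [223.6125645  199.70570363] [258.57917617 230.47195491]
```

View pics/w3.png

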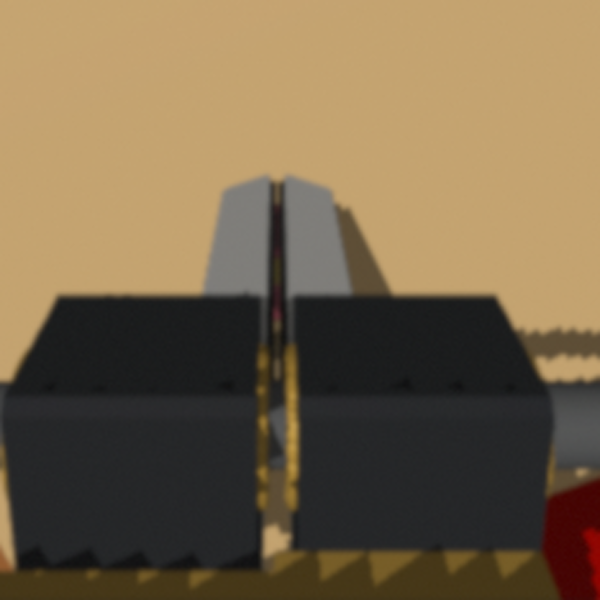

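Both cameras draw the fingertips roughly 20 mm above the reported TCP. A small advance will show it: the sweet moves if the reported TCP is right, otherwise the fingers pass above it.

Call:
arm_command(steps=[{"linear":[0,5,0],"yaw":0},{"linear":[0,5,0],"yaw":0},{"linear":[0,5,0],"yaw":0},{"linear":[0,3,0],"yaw":0}])

```text
time_s: 4.63
tool_pos: [0.4916, -0.0809, 0.0499]
orientation: [-179.3, -2.0, -26.0]
force: [0.2, -1.2, 0.2]
opening: 0.008
```

Run:
```python
from h import *
from cell import camera
plan(.440,-.1738,.049,-26,cap=9,n=1)
c=camera("scene")
for ce,a,s in pinks(c):
    if a<400: print(ce,a,ray(c,ce,.057).round(4),w2b(ray(c,ce,.057)).round(4))
cv2.imwrite("pics/s4.png",cv2.resize(c["frame"][150:220,180:260],(640,560),interpolation=cv2.INTER_CUBIC))
```

```text
t 4.63 p [ 0.4916 -0.0809  0.0499] rpy [-179.3   -2.   -26. ] F [ 0.2 -1.2  0.2] open 0.008 board [-0.0646 -0.0943]
{'linear': [-0.5, 9.0, 0.1], 'yaw': 0.0}
end [ 0.4873 -0.0887  0.0498] -26.0
[296.62616822 170.17757009] 107 [0.4913 0.1202 0.057 ] [-0.0797  0.1061]
[258.81896552 195.12931034] 116 [0.5218 0.0126 0.057 ] [-0.0414  0.0011]
[212.93670886 199.24050633] 79 [ 0.491  -0.0819  0.057 ] [-0.0652 -0.0955]
```

View pics/s4.png

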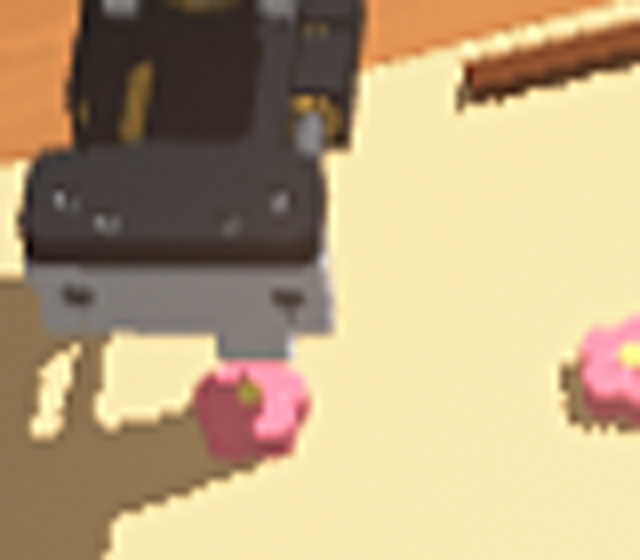

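The fingers passed above sweet3 without moving it: the tip is directly over the sweet, roughly 13 mm above its top. So the real tip is about 20 mm above the reported TCP. I'll back off and find the board by touching it gently.

Call:
arm_command(steps=[{"linear":[0,-12,0],"yaw":0},{"linear":[0,-12,0],"yaw":0},{"linear":[0,-12,0],"yaw":0},{"linear":[0,-5,0],"yaw":0},{"linear":[0,0,5],"yaw":0},{"linear":[0,0,3],"yaw":0},{"linear":[0,0,0],"yaw":0}])

```text
time_s: 5.27
tool_pos: [0.512, -0.0394, 0.0417]
orientation: [-179.2, -2.0, -26.0]
force: [0.1, 0.3, -0.3]
opening: 0.003
```

Run:
```python
from h import *
from cell import camera
plan(.440,-.1738,.049,-26,cap=9,n=0)
c=camera("scene")
cv2.imwrite("pics/s5.png",cv2.resize(c["frame"][140:220,180:270],(720,640),interpolation=cv2.INTER_CUBIC))
```

```text
t 5.27 p [ 0.512  -0.0394  0.0417] rpy [-179.2   -2.   -26. ] F [ 0.1  0.3 -0.3] open 0.003 board [-0.0473 -0.0515]
end [ 0.512  -0.0394  0.0417] -26.0
```

View pics/s5.png

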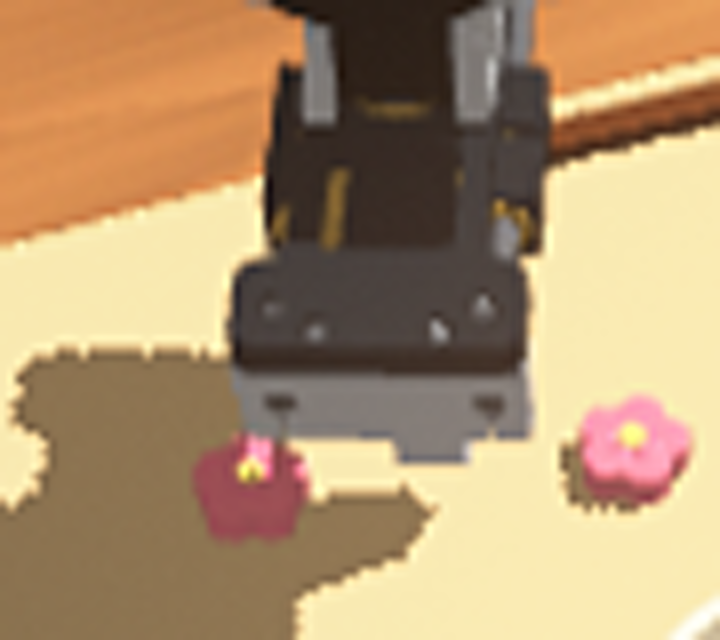

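The reported z of 0.0417 is already below the board top with no contact, which confirms the tip offset. I'll keep lowering slowly.

Call:
arm_command(steps=[{"linear":[0,0,3],"yaw":0},{"linear":[0,0,3],"yaw":0},{"linear":[0,0,0],"yaw":0}])

```text
time_s: 5.57
tool_pos: [0.5119, -0.0402, 0.0352]
orientation: [-179.3, -2.0, -26.0]
force: [-0.5, -0.0, -0.4]
opening: 0.002
```

Call:
arm_command(steps=[{"linear":[0,0,2],"yaw":0},{"linear":[0,0,0],"yaw":0}])

```text
time_s: 5.73
tool_pos: [0.5118, -0.0406, 0.0329]
orientation: [-179.3, -2.0, -26.1]
force: [-0.3, -0.9, -0.5]
opening: 0.003
```

Run:
```python
from h import *
from cell import camera
plan(.440,-.1738,.049,-26,cap=9,n=0)
c=camera("scene")
cv2.imwrite("pics/s6.png",cv2.resize(c["frame"][140:220,180:270],(720,640),interpolation=cv2.INTER_CUBIC))
```

```text
t 5.73 p [ 0.5118 -0.0406  0.0329] rpy [-179.3   -2.   -26.1] F [-0.3 -0.9 -0.5] open 0.003 board [-0.0474 -0.0527]
end [ 0.5118 -0.0406  0.0329] -26.1
```

View pics/s6.png

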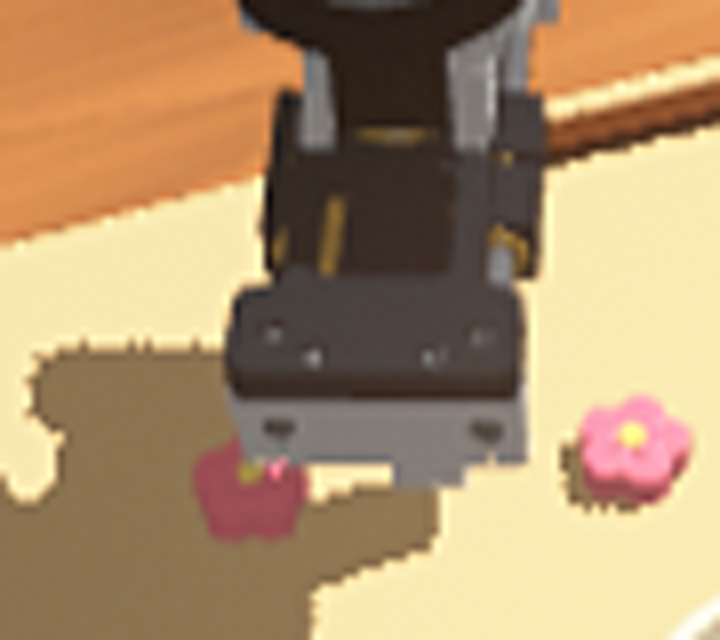

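Call:
arm_command(steps=[{"linear":[0,0,2],"yaw":0},{"linear":[0,0,0],"yaw":0}])

```text
time_s: 5.95
tool_pos: [0.5121, -0.0408, 0.0311]
orientation: [-179.2, -2.0, -26.1]
force: [-0.1, -0.3, -0.5]
opening: 0.002
```

Call:
arm_command(steps=[{"linear":[0,0,2],"yaw":0},{"linear":[0,0,0],"yaw":0}])

```text
time_s: 6.12
tool_pos: [0.5123, -0.0408, 0.029]
orientation: [-179.2, -2.0, -26.1]
force: [0.2, -0.8, -0.2]
opening: 0.006
```

Run:
```python
from h import *
from cell import camera
plan(.440,-.1738,.049,-26,cap=9,n=0)
c=camera("scene")
cv2.imwrite("pics/s7.png",cv2.resize(c["frame"][140:220,180:270],(720,640),interpolation=cv2.INTER_CUBIC))
```

```text
t 6.12 p [ 0.5123 -0.0408  0.029 ] rpy [-179.2   -2.   -26.1] F [ 0.2 -0.8 -0.2] open 0.006 board [-0.047  -0.0529]
end [ 0.5123 -0.0408  0.029 ] -26.1
```

View pics/s7.png

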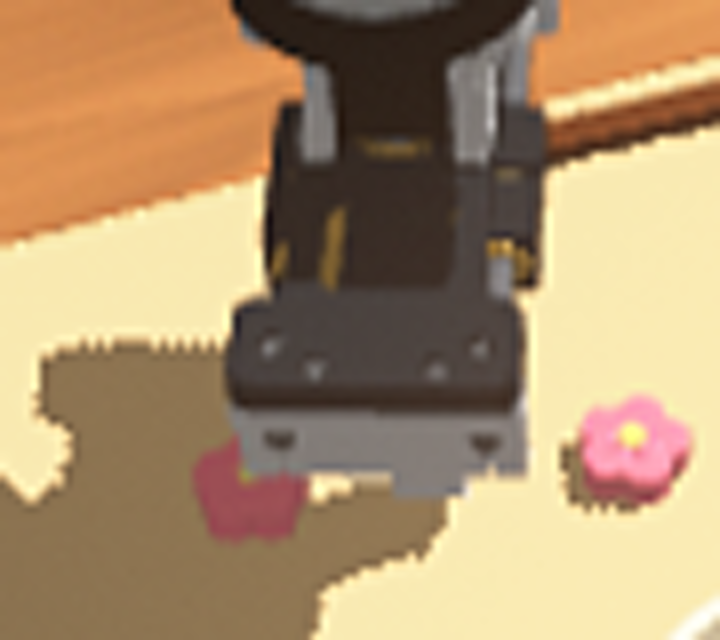

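Run:
```python
from h import *
from cell import camera
c=np.load("/tmp/scene.npy",allow_pickle=True).item()
for dx in(0,.006,.012):
  for z in (.045,.05,.055): print(dx,z,(proj(c,(.5123+dx,-.0408,z))-[180,140]+.5)*8)
```

```text
0 0.045 [441.05480304 511.87109916]
0 0.05 [440.16307062 500.52327845]
0 0.055 [439.26458287 489.08949211]
0.006 0.045 [449.50667381 527.79608588]
0.006 0.05 [448.64395775 516.47059578]
0.006 0.055 [447.77468422 505.05902111]
0.012 0.045 [458.01506917 543.82757606]
0.012 0.05 [457.18177899 532.52497107]
0.012 0.055 [456.34213365 521.13616598]
```

Call:
arm_command(steps=[{"linear":[0,0,2],"yaw":0},{"linear":[0,0,0],"yaw":0}])

```text
time_s: 6.33
tool_pos: [0.5125, -0.0408, 0.0271]
orientation: [-179.2, -2.0, -26.1]
force: [0.2, -0.4, -0.7]
opening: -0.0
```

Call:
arm_command(steps=[{"linear":[0,0,2],"yaw":0},{"linear":[0,0,0],"yaw":0}])

```text
time_s: 6.5
tool_pos: [0.5126, -0.0408, 0.0249]
orientation: [-179.2, -2.0, -26.1]
force: [-0.3, 0.2, 0.4]
opening: 0.004
```

Call:
arm_command(steps=[{"linear":[0,0,2],"yaw":0},{"linear":[0,0,0],"yaw":0}])

```text
time_s: 6.67
tool_pos: [0.5127, -0.0408, 0.0226]
orientation: [-179.2, -2.0, -26.1]
force: [-0.7, 0.1, 0.4]
opening: 0.006
```

Run:
```python
from h import *
from cell import camera,arm
plan(.440,-.1738,.049,-26,cap=9,n=0)
c=camera("scene");w=camera("wrist")
cv2.imwrite("pics/s8.png",np.hstack([cv2.resize(c["frame"][160:220,190:260],(490,420),interpolation=cv2.INTER_CUBIC),cv2.resize(w["frame"][180:384,200:340],(288,420))]))
```

```text
t 6.67 p [ 0.5127 -0.0408  0.0226] rpy [-179.2   -2.   -26.1] F [-0.7  0.1  0.4] open 0.006 board [-0.0466 -0.0528]
end [ 0.5127 -0.0408  0.0226] -26.1
```

View pics/s8.png

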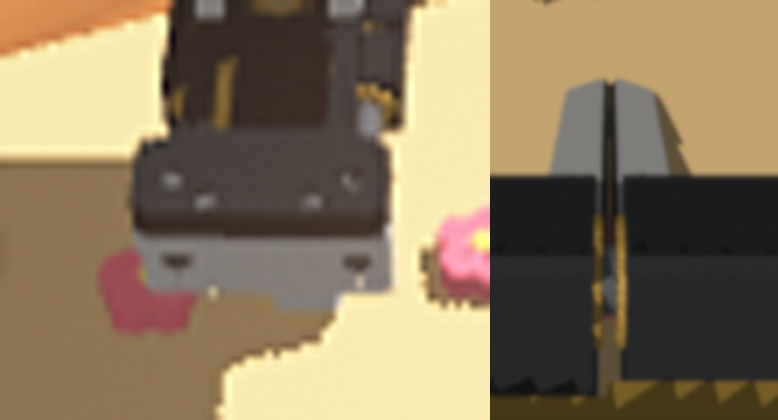

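Call:
arm_command(steps=[{"linear":[0,0,1.5],"yaw":0},{"linear":[0,0,0],"yaw":0}])

```text
time_s: 6.93
tool_pos: [0.513, -0.0409, 0.0215]
orientation: [-179.2, -2.1, -26.1]
force: [0.7, -0.5, -0.8]
opening: 0.003
```

Call:
arm_command(steps=[{"linear":[0,0,1.5],"yaw":0},{"linear":[0,0,0],"yaw":0}])

```text
time_s: 7.1
tool_pos: [0.5135, -0.0409, 0.0212]
orientation: [-179.2, -2.1, -26.1]
force: [-0.1, -0.5, -0.3]
opening: 0.004
```

Call:
arm_command(steps=[{"linear":[0,0,1.5],"yaw":0},{"linear":[0,0,0],"yaw":0}])

```text
time_s: 7.27
tool_pos: [0.5139, -0.0409, 0.0213]
orientation: [-179.2, -2.2, -26.1]
force: [-0.5, 0.8, -0.6]
opening: 0.003
```

z stalls at 0.0213, so that is board contact and the tip is about 24 mm above the reported TCP. I'll rise 4 mm and push sweet3.

Call:
arm_command(steps=[{"linear":[-1,0,-4],"yaw":0},{"linear":[-1,4,0],"yaw":0},{"linear":[0,6,0],"yaw":0},{"linear":[0,6,0],"yaw":0},{"linear":[0,6,0],"yaw":0},{"linear":[0,6,0],"yaw":0}])

```text
time_s: 7.77
tool_pos: [0.4984, -0.0668, 0.0248]
orientation: [-179.2, -2.2, -26.0]
force: [0.4, -0.2, 0.1]
opening: 0.002
```

```bash
cat > look.py <<'E'
from h import *
from cell import camera
import sys
plan(.440,-.1738,.049,-26,cap=9,n=0)
c=camera("scene");t=camera("top")
for n,k in(("s",c),("t",t)):
  for ce,a,s in pinks(k):
    if a<200: print(n,ce.round(1),a,w2b(ray(k,ce,.057)).round(4))
cv2.imwrite(f"pics/{sys.argv[1]}.png",np.hstack([cv2.resize(c["frame"][120:300,80:270],(570,540),interpolation=cv2.INTER_CUBIC),cv2.copyMakeBorder(cv2.resize(t["frame"],(230,172)),0,368,0,0,0)]))
E
python3 look.py s9
```

```text
t 7.77 p [ 0.4984 -0.0668  0.0248] rpy [-179.2   -2.2  -26. ] F [ 0.4 -0.2  0.1] open 0.002 board [-0.0589 -0.0798]
end [ 0.4984 -0.0668  0.0248] -26.0
s [296.6 170.2] 107 [-0.0797  0.1061]
s [258.9 195.2] 117 [-0.0412  0.0011]
t [257.1 193.2] 143 [-0.0436  0.0008]
t [205.1 204.6] 144 [-0.0813  0.1061]
```

View pics/s9.png

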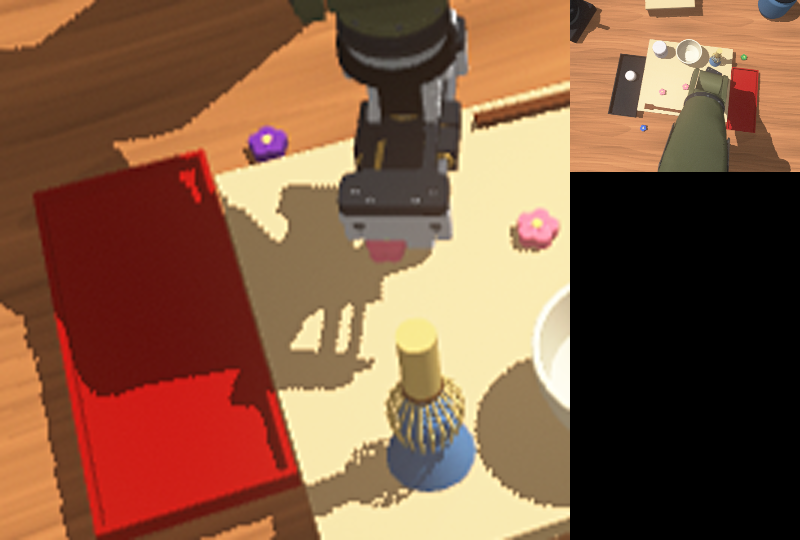

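Call:
arm_command(steps=[{"linear":[0,8,0],"yaw":0},{"linear":[0,8,0],"yaw":0},{"linear":[0,8,0],"yaw":0},{"linear":[0,8,0],"yaw":0},{"linear":[0,8,0],"yaw":0}])

```text
time_s: 8.28
tool_pos: [0.4794, -0.1056, 0.0241]
orientation: [-179.2, -2.2, -26.0]
force: [-0.1, 0.1, -0.5]
opening: 0.003
```

```bash
python3 look.py s10
```

```text
t 8.28 p [ 0.4794 -0.1056  0.0241] rpy [-179.2   -2.2  -26. ] F [-0.1  0.1 -0.5] open 0.003 board [-0.075  -0.1199]
end [ 0.4794 -0.1056  0.0241] -26.0
s [296.7 170.1] 106 [-0.0798  0.1063]
s [258.8 195.2] 117 [-0.0413  0.0011]
t [257.1 193.2] 142 [-0.0436  0.0008]
t [205.1 204.6] 144 [-0.0813  0.1061]
```

View pics/s10.png

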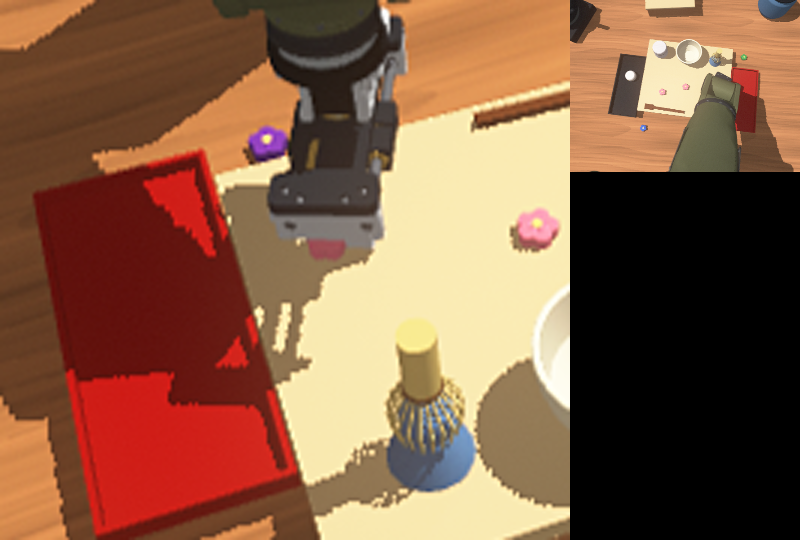

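sweet3 now moves along ahead of the fingers, at crop position (327,248). I'll keep pushing.

Call:
arm_command(steps=[{"linear":[0,8,-0.5],"yaw":0},{"linear":[0,8,0],"yaw":0},{"linear":[0,8,0],"yaw":0},{"linear":[0,8,0],"yaw":0},{"linear":[0,8,-0.5],"yaw":0},{"linear":[0,8,0],"yaw":0},{"linear":[0,8,0],"yaw":0},{"linear":[0,8,0],"yaw":0}])

```text
time_s: 9.05
tool_pos: [0.4487, -0.1684, 0.0243]
orientation: [-179.2, -2.2, -26.0]
force: [0.5, 0.4, 0.4]
opening: 0.004
```

```bash
python3 look.py s11
```

```text
t 9.05 p [ 0.4487 -0.1684  0.0243] rpy [-179.2   -2.2  -26. ] F [0.5 0.4 0.4] open 0.004 board [-0.1011 -0.1848]
end [ 0.4487 -0.1684  0.0243] -26.0
s [296.6 170. ] 103 [-0.0802  0.1063]
s [258.8 195.1] 115 [-0.0416  0.0011]
t [257.1 193.2] 142 [-0.0436  0.0008]
t [205.  204.6] 145 [-0.0813  0.1063]
```

View pics/s11.png

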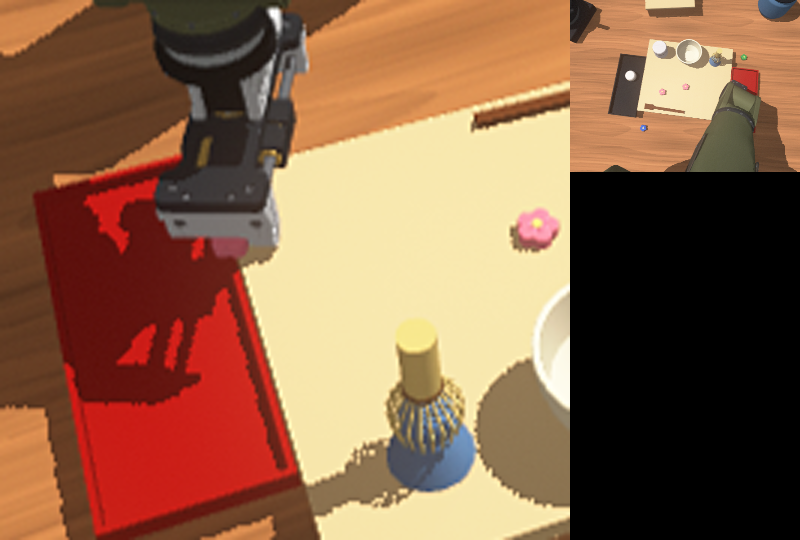

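Call:
arm_command(steps=[{"linear":[0,8,-0.5],"yaw":0},{"linear":[0,8,0],"yaw":0},{"linear":[0,8,0],"yaw":0},{"linear":[0,8,0],"yaw":0},{"linear":[0,8,-0.5],"yaw":0},{"linear":[0,8,0],"yaw":0},{"linear":[0,0,0],"yaw":0}])

```text
time_s: 9.73
tool_pos: [0.4253, -0.2161, 0.0247]
orientation: [-179.2, -2.2, -26.1]
force: [0.5, 0.1, 0.0]
opening: 0.004
```

```bash
python3 look.py s12
```

```text
t 9.73 p [ 0.4253 -0.2161  0.0247] rpy [-179.2   -2.2  -26.1] F [0.5 0.1 0. ] open 0.004 board [-0.1209 -0.2341]
end [ 0.4253 -0.2161  0.0247] -26.1
s [296.6 170. ] 103 [-0.0802  0.1063]
s [258.8 195.1] 115 [-0.0416  0.0011]
t [257.1 193.2] 142 [-0.0436  0.0008]
t [205.  204.6] 145 [-0.0813  0.1063]
```

View pics/s12.png

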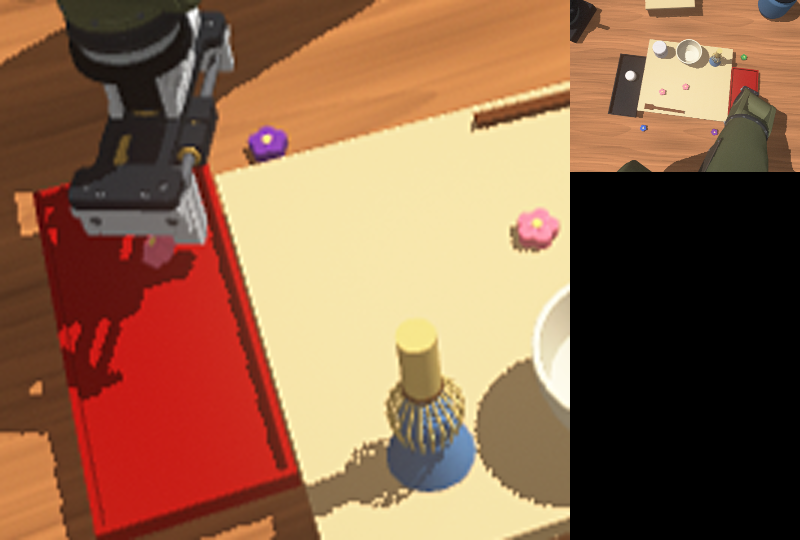

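sweet3 lies in the red tray at crop position (158,250). Next, sweet2: I'll lift, fly back and line up behind it.

```bash
python3 -c "
from h import *
plan(.4253,-.2161,.11,-26,n=4,cap=35)
x,y=b2w(-.0425,.045)
print(x,y);plan(x,y,.11,-4.2,n=9,cap=38,ycap=5)"
```

```text
t 9.83 p [ 0.4257 -0.2152  0.0247] rpy [-179.2   -2.2  -26.1] F [ 0.3 -0.3 -0.6] open 0.004 board [-0.1205 -0.2332]
{'linear': [0.0, 0.4, -35.0], 'yaw': -0.1}
{'linear': [0.0, 0.4, -35.0], 'yaw': -0.0}
{'linear': [0.0, 0.2, -15.3], 'yaw': -0.0}
end [ 0.4253 -0.2161  0.11  ] -26.0
0.5239098535887039 0.05649177485302496
t 9.83 p [ 0.4257 -0.2152  0.0247] rpy [-179.2   -2.2  -26.1] F [ 0.3 -0.3 -0.6] open 0.004 board [-0.1205 -0.2332]
{'linear': [-3.9, -36.2, -10.8], 'yaw': -5.0}
{'linear': [-0.8, -36.4, -10.8], 'yaw': -5.0}
{'linear': [2.4, -36.4, -10.8], 'yaw': -5.0}
{'linear': [5.6, -36.0, -10.8], 'yaw': -5.0}
{'linear': [8.7, -35.4, -10.8], 'yaw': -1.9}
{'linear': [9.8, -35.1, -10.8], 'yaw': -0.0}
{'linear': [9.8, -35.1, -10.8], 'yaw': -0.0}
{'linear': [9.1, -32.5, -10.0], 'yaw': -0.0}
end [0.5239 0.0565 0.11  ] -4.2
```

Call:
arm_command(steps=[{"linear":[0,0,-20],"yaw":0},{"linear":[0,0,-35],"yaw":0},{"linear":[0,0,-30],"yaw":0}])

```text
time_s: 10.08
tool_pos: [0.4195, -0.2125, 0.1065]
orientation: [-179.1, -1.5, -26.1]
force: [-0.3, -0.1, 0.8]
opening: 0.003
```

```bash
python3 -c "
from h import *
x,y=b2w(-.0425,.045)
plan(x,y,.115,-4.2,n=9,cap=38,ycap=4)"
```

```text
t 10.08 p [ 0.4195 -0.2125  0.1065] rpy [-179.1   -1.5  -26.1] F [-0.3 -0.1  0.8] open 0.003 board [-0.1269 -0.2309]
{'linear': [-3.2, -37.8, -1.1], 'yaw': -4.0}
{'linear': [-0.6, -38.0, -1.1], 'yaw': -4.0}
{'linear': [2.1, -37.9, -1.1], 'yaw': -4.0}
{'linear': [4.7, -37.7, -1.1], 'yaw': -4.0}
{'linear': [7.3, -37.3, -1.1], 'yaw': -4.0}
{'linear': [9.9, -36.7, -1.1], 'yaw': -1.9}
{'linear': [11.1, -36.3, -1.1], 'yaw': -0.0}
{'linear': [6.6, -21.7, -0.7], 'yaw': -0.0}
end [0.5239 0.0565 0.115 ] -4.2
```

Call:
arm_command(steps=[{"linear":[-3,-38,0],"yaw":-4},{"linear":[-1,-38,0],"yaw":-4},{"linear":[2,-38,0],"yaw":-4},{"linear":[5,-38,0],"yaw":-4},{"linear":[7,-37,0],"yaw":-4},{"linear":[10,-36,0],"yaw":-2},{"linear":[11,-30,0],"yaw":0},{"linear":[7,-10,0],"yaw":0}])

```text
time_s: 10.75
tool_pos: [0.5268, 0.0489, 0.1185]
orientation: [180.0, -2.5, -3.2]
force: [-0.1, -0.3, -0.3]
opening: 0.008
```

```bash
python3 -c "
from h import *
x,y=b2w(-.0425,.045)
plan(x,y,.05,-4.2,n=9,cap=25,ycap=4)"
```

```text
t 10.75 p [0.5268 0.0489 0.1185] rpy [180.   -2.5  -3.2] F [-0.1 -0.3 -0.3] open 0.008 board [-0.0391  0.0377]
{'linear': [-1.2, -2.7, 24.8], 'yaw': 1.0}
{'linear': [-1.2, -2.7, 24.8], 'yaw': -0.0}
{'linear': [-0.9, -2.0, 18.9], 'yaw': -0.0}
end [0.5239 0.0565 0.05  ] -4.2
```

Call:
arm_command(steps=[{"linear":[-3,-5,20],"yaw":1},{"linear":[-3,-3,25],"yaw":0},{"linear":[-2,0,20],"yaw":0},{"linear":[0,0,8],"yaw":0},{"linear":[0,0,0],"yaw":0}])

```text
time_s: 11.17
tool_pos: [0.5243, 0.0617, 0.0433]
orientation: [-179.9, -2.6, -3.9]
force: [0.3, 0.2, -0.6]
opening: 0.006
```

```bash
python3 -c "
from h import *
x,y=b2w(-.0425,.045)
plan(x,y,.0255,-4.2,n=9,cap=8,ycap=4)"; python3 look.py s13
```

```text
t 11.17 p [0.5243 0.0617 0.0433] rpy [-179.9   -2.6   -3.9] F [ 0.3  0.2 -0.6] open 0.006 board [-0.0425  0.0502]
{'linear': [-0.0, 2.3, 7.7], 'yaw': 0.3}
{'linear': [-0.0, 2.3, 7.7], 'yaw': -0.0}
{'linear': [-0.0, 0.7, 2.5], 'yaw': -0.0}
end [0.5239 0.0565 0.0255] -4.2
t 11.17 p [0.5243 0.0617 0.0433] rpy [-179.9   -2.6   -3.9] F [ 0.3  0.2 -0.6] open 0.006 board [-0.0425  0.0502]
end [0.5243 0.0617 0.0433] -3.9
s [135.9 204.8] 49 [-0.1081 -0.2543]
t [417.3 169.4] 38 [ 0.0504 -0.3322]
t [373.9 246.3] 55 [-0.1239 -0.2516]
```

View pics/s13.png

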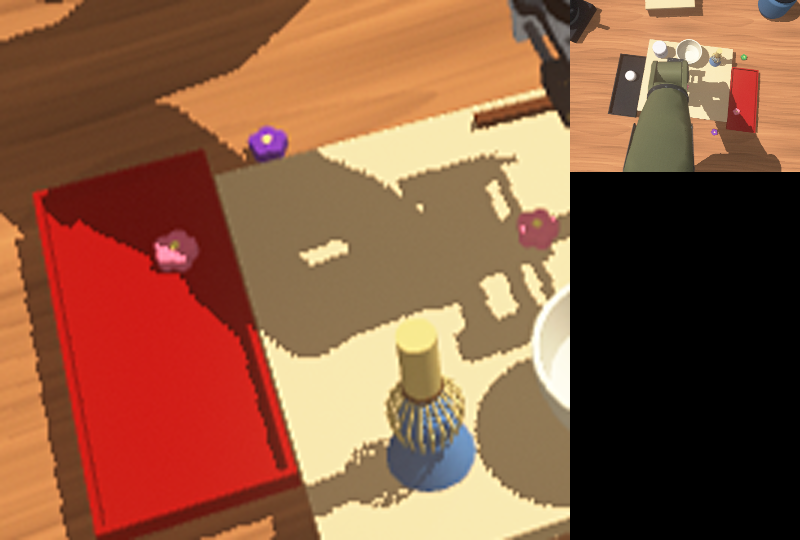

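sweet3 lies flat in the tray at (175,250). Now I'll lower behind sweet2, which is at (538,229).

Call:
arm_command(steps=[{"linear":[-1,0,7],"yaw":0},{"linear":[0,0,6],"yaw":0},{"linear":[0,0,3],"yaw":0},{"linear":[0,5,0],"yaw":0},{"linear":[0,6,0],"yaw":0},{"linear":[0,6,0],"yaw":0},{"linear":[0,6,0],"yaw":0}])

```text
time_s: 11.85
tool_pos: [0.5257, 0.0365, 0.0316]
orientation: [-179.9, -3.1, -3.9]
force: [0.5, -0.4, 0.4]
opening: 0.003
```

```bash
sed -i 's/120:300,80:270/110:290,80:310/; s/(570,540)/(575,450)/; s/0,368,0/0,278,0/' look.py; python3 look.py s14
```

```text
t 11.85 p [0.5257 0.0365 0.0316] rpy [-179.9   -3.1   -3.9] F [ 0.5 -0.4  0.4] open 0.003 board [-0.0393  0.0252]
end [0.5257 0.0365 0.0316] -3.9
s [254.5 193.5] 30 [-0.0489 -0.0061]
t [412.5 276. ] 29 [-0.1739 -0.3335]
```

View pics/s14.png

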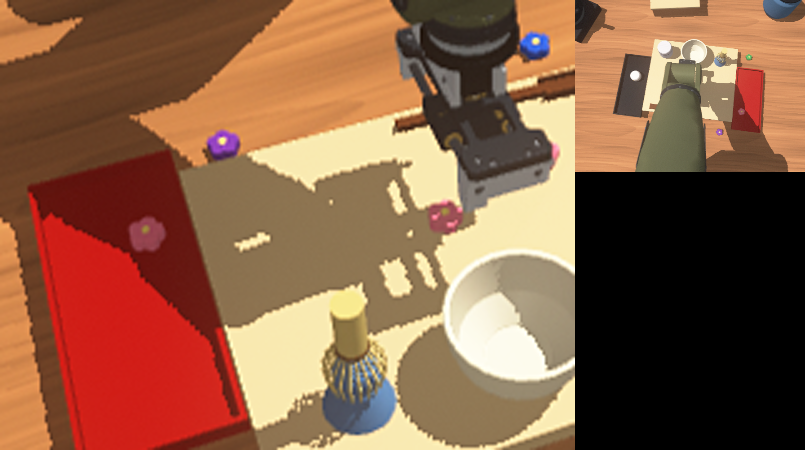

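Call:
arm_command(steps=[{"linear":[-2,-3,3],"yaw":0},{"linear":[-2,0,3],"yaw":0},{"linear":[0,0,0],"yaw":0}])

```text
time_s: 12.2
tool_pos: [0.5221, 0.0394, 0.0251]
orientation: [-179.9, -3.2, -4.1]
force: [-0.6, 0.2, 0.2]
opening: 0.004
```

```bash
python3 -c "
from h import *
from cell import arm
plan(0,0,0,0,n=0);print(arm.observe()['joint_positions'].round(2))"
```

```text
t 12.2 p [0.5221 0.0394 0.0251] rpy [-179.9   -3.2   -4.1] F [-0.6  0.2  0.2] open 0.004 board [-0.0431  0.0278]
end [0.5221 0.0394 0.0251] -4.1
[  0.37  22.87 102.52  -0.16  51.43   4.53]
```

Call:
arm_command(steps=[{"linear":[0,6,0],"yaw":0},{"linear":[0,7,0],"yaw":0},{"linear":[0,8,0],"yaw":0},{"linear":[0,8,0],"yaw":0},{"linear":[0,9,0],"yaw":0},{"linear":[0,9,0],"yaw":0},{"linear":[0,9,0],"yaw":0},{"linear":[0,9,0],"yaw":0}])

```text
time_s: 12.87
tool_pos: [0.5169, -0.0308, 0.0248]
orientation: [-179.9, -3.2, -3.9]
force: [-0.2, 0.8, 0.4]
opening: 0.002
```

```bash
python3 look.py s15
```

```text
t 12.87 p [ 0.5169 -0.0308  0.0248] rpy [-179.9   -3.2   -3.9] F [-0.2  0.8  0.4] open 0.002 board [-0.0431 -0.0426]
end [ 0.5169 -0.0308  0.0248] -3.9
s [296.6 170.1] 104 [-0.0798  0.1062]
t [205.1 204.6] 144 [-0.0813  0.1061]
```

View pics/s15.png

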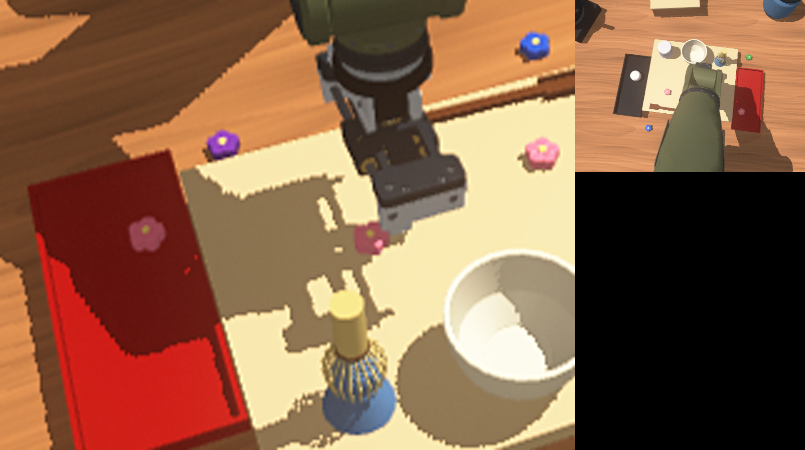

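```bash
python3 -c "
from h import *
c=np.load('/tmp/scene.npy',allow_pickle=True).item()
print(w2b(ray(c,(228.4,205.2),.055)),w2b(ray(c,(258.8,195.2),.057)))"
```

```text
[-0.03962827 -0.06880474] [-0.04122822  0.00099824]
```

sweet2 travels straight, at xb -40, yb -69 mm. I'll continue.

Call:
arm_command(steps=[{"linear":[0,8,0],"yaw":0},{"linear":[0,9,0],"yaw":0},{"linear":[0,9,-0.3],"yaw":0},{"linear":[0,9,0],"yaw":0},{"linear":[0,9,0],"yaw":0},{"linear":[0,9,-0.3],"yaw":0},{"linear":[0,9,0],"yaw":0},{"linear":[0,9,0],"yaw":0}])

```text
time_s: 13.63
tool_pos: [0.5115, -0.1079, 0.0254]
orientation: [-179.9, -3.2, -3.9]
force: [0.3, -0.0, 1.2]
opening: 0.003
```

```bash
python3 look.py s16
```

```text
t 13.63 p [ 0.5115 -0.1079  0.0254] rpy [-179.9   -3.2   -3.9] F [ 0.3 -0.   1.2] open 0.003 board [-0.0429 -0.1199]
end [ 0.5115 -0.1079  0.0254] -3.9
s [296.6 170.2] 106 [-0.0796  0.106 ]
t [205.2 204.5] 142 [-0.0813  0.106 ]
```

View pics/s16.png

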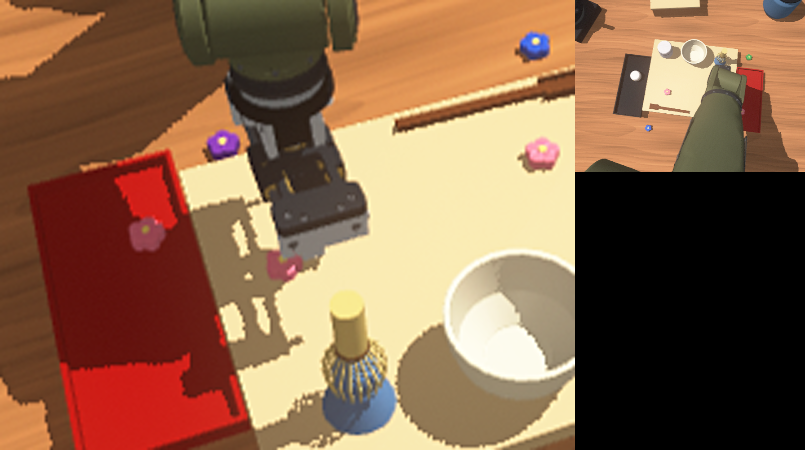

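Call:
arm_command(steps=[{"linear":[0,8,0.3],"yaw":0},{"linear":[0,9,0],"yaw":0},{"linear":[0,9,0],"yaw":0},{"linear":[0,9,0],"yaw":0},{"linear":[0,9,0],"yaw":0},{"linear":[0,9,-0.3],"yaw":0},{"linear":[0,9,0],"yaw":0},{"linear":[0,8,0],"yaw":0}])

```text
time_s: 14.4
tool_pos: [0.5061, -0.184, 0.0251]
orientation: [-179.9, -3.2, -3.9]
force: [-0.0, 0.4, -0.5]
opening: 0.004
```

```bash
python3 look.py s17
```

```text
t 14.4 p [ 0.5061 -0.184   0.0251] rpy [-179.9   -3.2   -3.9] F [-0.   0.4 -0.5] open 0.004 board [-0.0427 -0.1961]
end [ 0.5061 -0.184   0.0251] -3.9
s [296.6 170.1] 104 [-0.0798  0.1062]
s [138.2 199.3] 56 [-0.1214 -0.2467]
t [397.3 159.8] 145 [ 0.0662 -0.2885]
t [205.  204.6] 145 [-0.0813  0.1063]
```

View pics/s17.png

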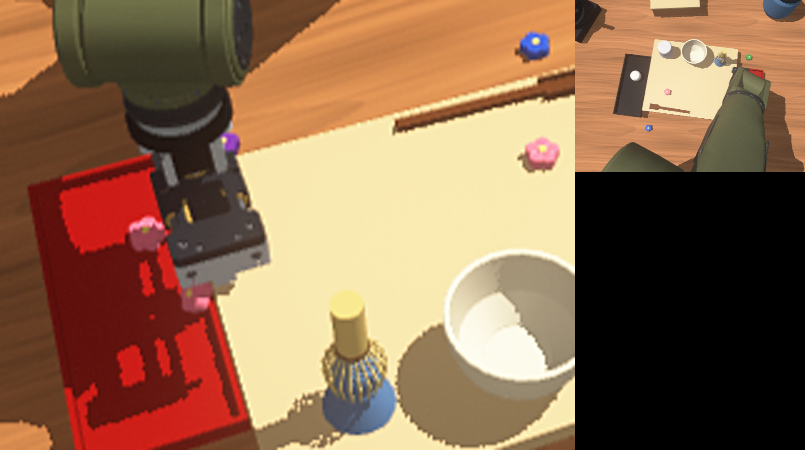

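Call:
arm_command(steps=[{"linear":[0,7,0],"yaw":0},{"linear":[0,8,-0.3],"yaw":0},{"linear":[0,8,0],"yaw":0},{"linear":[0,8,0],"yaw":0},{"linear":[0,7,0],"yaw":0},{"linear":[0,0,0],"yaw":0}])

```text
time_s: 15.0
tool_pos: [0.5032, -0.2256, 0.0253]
orientation: [-179.9, -3.2, -3.9]
force: [0.4, 0.3, -0.2]
opening: 0.005
```

```bash
python3 look.py s18
```

```text
t 15.0 p [ 0.5032 -0.2256  0.0253] rpy [-179.9   -3.2   -3.9] F [ 0.4  0.3 -0.2] open 0.005 board [-0.0425 -0.2378]
end [ 0.5032 -0.2256  0.0253] -3.9
s [296.6 170. ] 102 [-0.0801  0.1062]
s [139.3 235.2] 32 [-0.0279 -0.2625]
t [205.  204.6] 145 [-0.0813  0.1063]
```

View pics/s18.png

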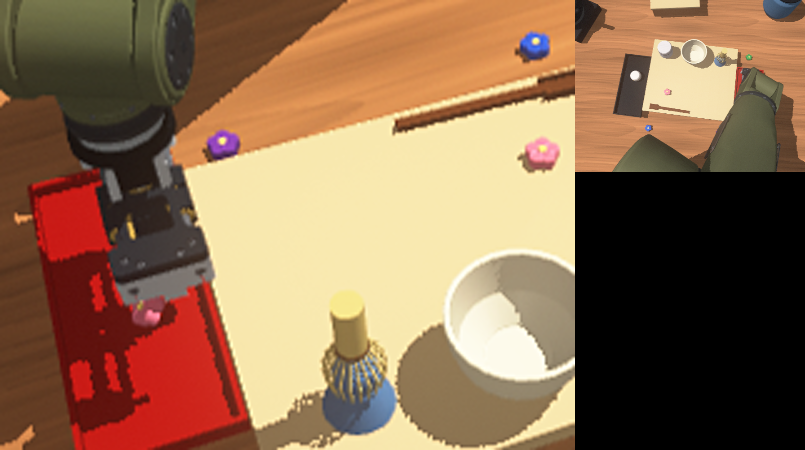

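sweet2 is in the tray at (148,312). Now sweet1.

Call:
arm_command(steps=[{"linear":[0,0,-20],"yaw":0},{"linear":[0,0,-35],"yaw":0},{"linear":[0,0,-30],"yaw":0}])

```text
time_s: 15.35
tool_pos: [0.4954, -0.222, 0.1061]
orientation: [-179.5, -2.5, -3.9]
force: [-0.4, -0.3, 0.7]
opening: 0.008
```

```bash
python3 -c "
from h import *
x,y=b2w(-.0805,.16)
plan(x,y,.105,-4.2,n=12,cap=39,ycap=4)"
```

```text
t 15.35 p [ 0.4954 -0.222   0.1061] rpy [-179.5   -2.5   -3.9] F [-0.4 -0.3  0.7] open 0.008 board [-0.0505 -0.2348]
{'linear': [-2.8, -38.9, 0.1], 'yaw': 0.3}
{'linear': [-3.0, -38.9, 0.1], 'yaw': -0.0}
{'linear': [-3.0, -38.9, 0.1], 'yaw': -0.0}
{'linear': [-3.0, -38.9, 0.1], 'yaw': -0.0}
{'linear': [-3.0, -38.9, 0.1], 'yaw': -0.0}
{'linear': [-3.0, -38.9, 0.1], 'yaw': -0.0}
{'linear': [-3.0, -38.9, 0.1], 'yaw': -0.0}
{'linear': [-3.0, -38.9, 0.1], 'yaw': -0.0}
{'linear': [-3.0, -38.9, 0.1], 'yaw': -0.0}
{'linear': [-3.0, -38.9, 0.1], 'yaw': -0.0}
{'linear': [-0.5, -6.0, 0.0], 'yaw': -0.0}
end [0.4944 0.174  0.105 ] -4.2
```

Call:
arm_command(steps=[{"linear":[-3,-39,0],"yaw":0},{"linear":[-3,-39,0],"yaw":0},{"linear":[-3,-39,0],"yaw":0},{"linear":[-3,-39,0],"yaw":0},{"linear":[-3,-39,0],"yaw":0},{"linear":[-3,-39,0],"yaw":0},{"linear":[-3,-39,0],"yaw":0},{"linear":[-3,-39,0],"yaw":0}])

```text
time_s: 16.02
tool_pos: [0.4942, 0.0986, 0.1146]
orientation: [-179.8, -3.3, -4.4]
force: [0.8, -0.8, -0.1]
opening: 0.009
```

```bash
python3 -c "
from h import *
x,y=b2w(-.0805,.16)
plan(x,y,.06,-4.2,n=12,cap=30,ycap=4)"
```

```text
t 16.02 p [0.4942 0.0986 0.1146] rpy [-179.8   -3.3   -4.4] F [ 0.8 -0.8 -0.1] open 0.009 board [-0.0752  0.0848]
{'linear': [-1.8, -24.2, 17.6], 'yaw': -0.2}
{'linear': [-1.7, -24.2, 17.6], 'yaw': -0.0}
{'linear': [-1.7, -24.2, 17.6], 'yaw': -0.0}
{'linear': [-0.2, -2.5, 1.8], 'yaw': -0.0}
end [0.4944 0.174  0.06  ] -4.2
```

Call:
arm_command(steps=[{"linear":[-3,-28,5],"yaw":0},{"linear":[-3,-25,5],"yaw":0},{"linear":[-3,-12,15],"yaw":0},{"linear":[-1,-3,20],"yaw":0},{"linear":[-1,0,15],"yaw":0},{"linear":[0,0,0],"yaw":0}])

```text
time_s: 16.52
tool_pos: [0.4892, 0.1814, 0.0537]
orientation: [-179.6, -3.5, -3.7]
force: [-0.6, -0.4, 1.0]
opening: 0.002
```

```bash
python3 -c "
from h import *
x,y=b2w(-.0805,.16)
plan(x,y,.0255,-4.2,n=12,cap=6,ycap=4)"; sed -i 's/110:290,80:310/110:290,130:360/' look.py; python3 look.py s19
```

```text
t 16.52 p [0.4892 0.1814 0.0537] rpy [-179.6   -3.5   -3.7] F [-0.6 -0.4  1. ] open 0.002 board [-0.0863  0.1671]
{'linear': [1.2, 1.4, 5.7], 'yaw': 0.5}
{'linear': [1.2, 1.4, 5.7], 'yaw': -0.0}
{'linear': [1.2, 1.4, 5.7], 'yaw': -0.0}
{'linear': [1.2, 1.4, 5.7], 'yaw': -0.0}
{'linear': [1.1, 1.3, 5.3], 'yaw': -0.0}
end [0.4944 0.174  0.0255] -4.2
t 16.52 p [0.4892 0.1814 0.0537] rpy [-179.6   -3.5   -3.7] F [-0.6 -0.4  1. ] open 0.002 board [-0.0863  0.1671]
end [0.4892 0.1814 0.0537] -3.7
s [138.4 202.3] 143 [-0.113 -0.248]
s [144.1 233.2] 169 [-0.0293 -0.2525]
t [417.4 184.2] 33 [ 0.018  -0.3339]
t [415.2 221.5] 36 [-0.062  -0.3333]
t [397.2 252.8] 32 [-0.1311 -0.3   ]
```

View pics/s19.png

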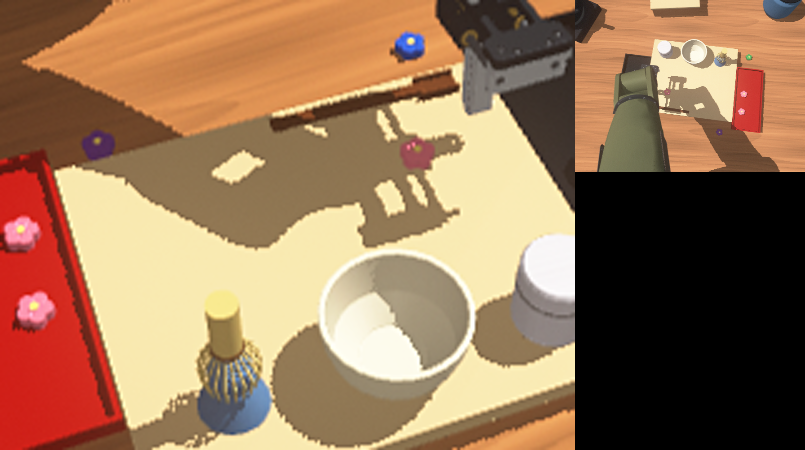

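Both earlier sweets lie flat in the tray, at (22,233) and (35,310). sweet1 is at (417,153) with the fingers behind it. Lowering.

Call:
arm_command(steps=[{"linear":[2,2,8],"yaw":0},{"linear":[2,2,8],"yaw":0},{"linear":[0,1,7],"yaw":0},{"linear":[0,0,3],"yaw":0},{"linear":[0,0,0],"yaw":0}])

```text
time_s: 17.03
tool_pos: [0.4984, 0.1748, 0.0314]
orientation: [-179.5, -3.9, -3.8]
force: [0.1, -0.1, 0.5]
opening: 0.005
```

```bash
python3 -c "
from h import *
x,y=b2w(-.0805,.14)
plan(x,y,.0252,-4.2,n=12,cap=6,ycap=4)"
```

```text
t 17.03 p [0.4984 0.1748 0.0314] rpy [-179.5   -3.9   -3.8] F [ 0.1 -0.1  0.5] open 0.005 board [-0.0766  0.1611]
{'linear': [-1.1, 5.7, 1.7], 'yaw': 0.4}
{'linear': [-1.1, 5.7, 1.7], 'yaw': -0.0}
{'linear': [-1.1, 5.7, 1.7], 'yaw': -0.0}
{'linear': [-0.8, 4.1, 1.2], 'yaw': -0.0}
end [0.493  0.154  0.0252] -4.2
```

Call:
arm_command(steps=[{"linear":[-3,0,3],"yaw":0.4},{"linear":[-1,0,3],"yaw":0},{"linear":[0,6,0],"yaw":0},{"linear":[0,6,0],"yaw":0},{"linear":[0,7,0],"yaw":0},{"linear":[0,7,0],"yaw":0},{"linear":[0,7,0],"yaw":0}])

```text
time_s: 17.62
tool_pos: [0.4919, 0.1398, 0.0246]
orientation: [-179.4, -3.9, -4.2]
force: [0.6, -0.1, -0.5]
opening: 0.01
```

```bash
python3 look.py s20
```

```text
t 17.62 p [0.4919 0.1398 0.0246] rpy [-179.4   -3.9   -4.2] F [ 0.6 -0.1 -0.5] open 0.01 board [-0.0806  0.1257]
end [0.4919 0.1398 0.0246] -4.2
s [138.4 202.3] 144 [-0.1129 -0.2479]
s [144.1 233.2] 169 [-0.0293 -0.2525]
```

View pics/s20.png

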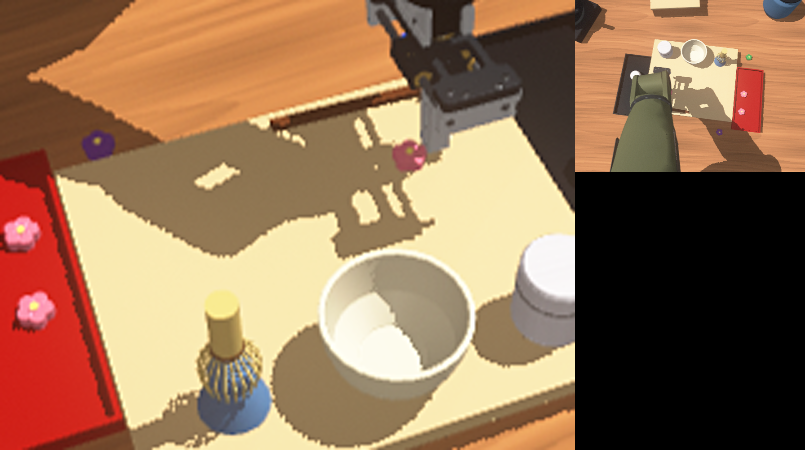

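Call:
arm_command(steps=[{"linear":[0,8,-0.5],"yaw":0},{"linear":[0,9,0],"yaw":0},{"linear":[0,9,0],"yaw":0},{"linear":[0,9,0],"yaw":0},{"linear":[0,9,0],"yaw":0},{"linear":[0,9,0],"yaw":0},{"linear":[0,9,0],"yaw":0},{"linear":[0,9,0],"yaw":0}])

```text
time_s: 18.38
tool_pos: [0.4862, 0.0622, 0.0247]
orientation: [-179.4, -4.0, -4.3]
force: [-0.2, 0.6, -0.4]
opening: 0.007
```

```bash
python3 look.py s21
```

```text
t 18.38 p [0.4862 0.0622 0.0247] rpy [-179.4   -4.    -4.3] F [-0.2  0.6 -0.4] open 0.007 board [-0.0805  0.0479]
end [0.4862 0.0622 0.0247] -4.3
s [138.2 202.3] 139 [-0.1132 -0.2484]
s [144.1 233.2] 168 [-0.0294 -0.2525]
t [413.4 259.5] 32 [-0.1406 -0.3337]
```

View pics/s21.png

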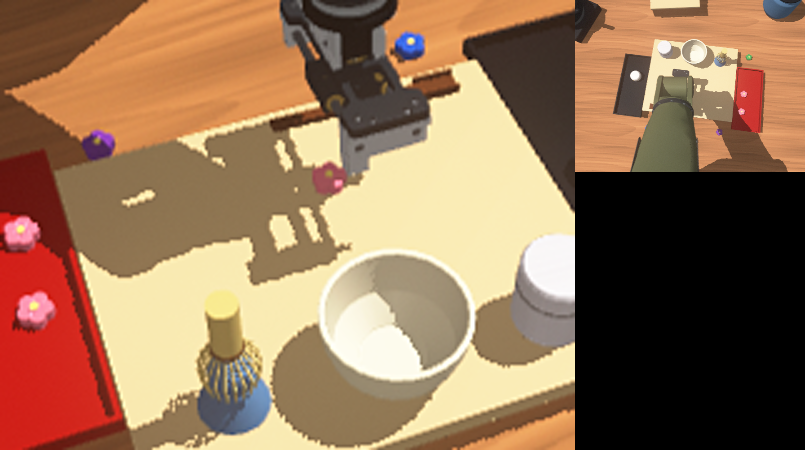

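```bash
python3 -c "
from h import *
c=np.load('/tmp/scene.npy',allow_pickle=True).item()
print(w2b(ray(c,(261.2,181.2),.055)))"
```

```text
[-0.07849562  0.0202415 ]
```

Call:
arm_command(steps=[{"linear":[0,8,-0.5],"yaw":0},{"linear":[0,9,0],"yaw":0},{"linear":[0,9,0],"yaw":0},{"linear":[0,9,0],"yaw":0},{"linear":[0,9,0],"yaw":0},{"linear":[0,9,0],"yaw":0},{"linear":[0,9,0],"yaw":0},{"linear":[0,9,0],"yaw":0}])

```text
time_s: 19.15
tool_pos: [0.4804, -0.0147, 0.0245]
orientation: [-179.4, -4.0, -4.3]
force: [0.1, -0.3, 0.3]
opening: 0.003
```

```bash
sed -i 's/110:290,130:360/110:290,80:310/' look.py; python3 look.py s22
```

```text
t 19.15 p [ 0.4804 -0.0147  0.0245] rpy [-179.4   -4.    -4.3] F [ 0.1 -0.3  0.3] open 0.003 board [-0.0807 -0.0292]
end [ 0.4804 -0.0147  0.0245] -4.3
s [144.3 234.3] 138 [-0.0266 -0.2525]
```

View pics/s22.png

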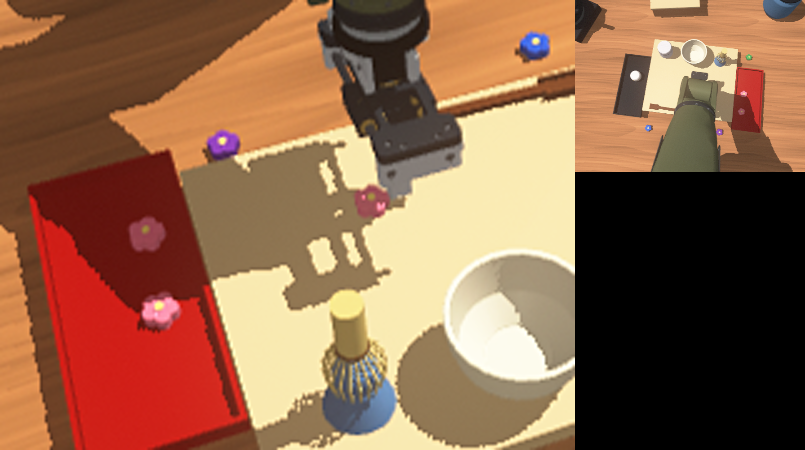

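Call:
arm_command(steps=[{"linear":[0,8,-0.5],"yaw":0},{"linear":[0,9,0],"yaw":0},{"linear":[0,9,0],"yaw":0},{"linear":[0,9,0],"yaw":0},{"linear":[0,9,0],"yaw":0},{"linear":[0,9,0],"yaw":0},{"linear":[0,9,0],"yaw":0},{"linear":[0,9,0],"yaw":0}])

```text
time_s: 19.92
tool_pos: [0.4746, -0.0917, 0.0243]
orientation: [-179.4, -4.0, -4.2]
force: [-0.4, -0.6, 0.9]
opening: 0.008
```

```bash
python3 look.py s23
```

```text
t 19.92 p [ 0.4746 -0.0917  0.0243] rpy [-179.4   -4.    -4.2] F [-0.4 -0.6  0.9] open 0.008 board [-0.0809 -0.1064]
end [ 0.4746 -0.0917  0.0243] -4.2
s [143.9 235.7] 91 [-0.0234 -0.254 ]
t [377.8 206. ] 62 [-0.0392 -0.2538]
```

View pics/s23.png

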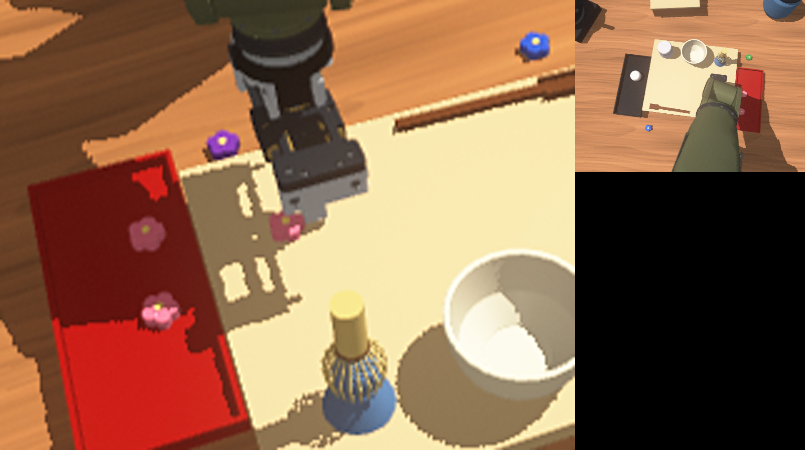

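Call:
arm_command(steps=[{"linear":[0,8,-0.5],"yaw":0},{"linear":[0,9,0],"yaw":0},{"linear":[0,9,-0.5],"yaw":0},{"linear":[0,9,0],"yaw":0},{"linear":[0,9,0],"yaw":0},{"linear":[0,9,0],"yaw":0},{"linear":[0,9,0],"yaw":0},{"linear":[0,9,0],"yaw":0}])

```text
time_s: 20.68
tool_pos: [0.4687, -0.1687, 0.0246]
orientation: [-179.4, -4.0, -4.2]
force: [0.2, 0.6, 0.1]
opening: 0.003
```

Call:
arm_command(steps=[{"linear":[0,8,0],"yaw":0},{"linear":[0,8,0],"yaw":0},{"linear":[0,8,-0.3],"yaw":0},{"linear":[0,8,0],"yaw":0},{"linear":[0,8,0],"yaw":0},{"linear":[0,7,0],"yaw":0},{"linear":[0,0,0],"yaw":0}])

```text
time_s: 21.27
tool_pos: [0.4645, -0.2227, 0.0243]
orientation: [-179.4, -4.0, -4.3]
force: [0.6, -0.4, 0.5]
opening: 0.008
```

```bash
python3 look.py s24
```

```text
t 21.27 p [ 0.4645 -0.2227  0.0243] rpy [-179.4   -4.    -4.3] F [ 0.6 -0.4  0.5] open 0.008 board [-0.0813 -0.2378]
end [ 0.4645 -0.2227  0.0243] -4.3
```

View pics/s24.png

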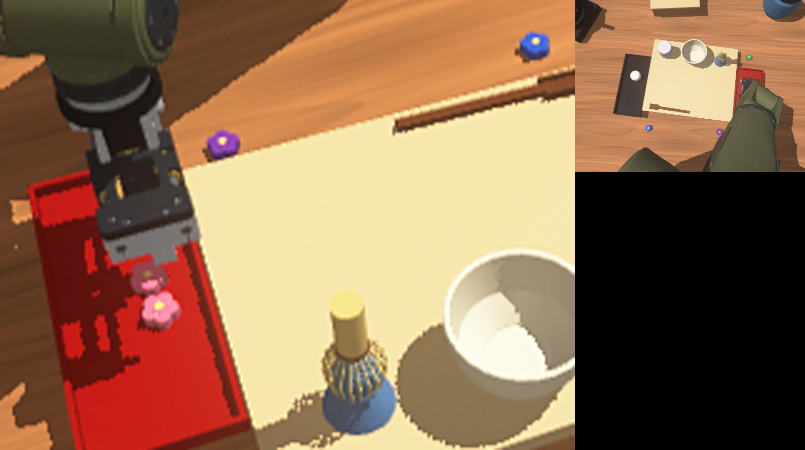

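Dropped in. I'll lift clear and move the arm back over the board for a final look.

Call:
arm_command(steps=[{"linear":[0,0,-15],"yaw":0},{"linear":[0,0,-35],"yaw":0},{"linear":[0,0,-38],"yaw":0},{"linear":[0,0,-35],"yaw":0},{"linear":[-5,-30,-25],"yaw":0},{"linear":[-10,-35,0],"yaw":0},{"linear":[-10,-38,0],"yaw":0},{"linear":[-10,-38,0],"yaw":0}])

```text
time_s: 22.03
tool_pos: [0.4281, -0.076, 0.1777]
orientation: [-179.3, -3.9, -4.6]
force: [0.6, 0.9, -0.6]
opening: 0.002
```

Call:
arm_command(steps=[{"linear":[-5,-35,0],"yaw":0},{"linear":[0,-30,0],"yaw":0},{"linear":[0,-15,0],"yaw":0},{"linear":[0,0,0],"yaw":0},{"linear":[0,0,0],"yaw":0}])

```text
time_s: 22.45
tool_pos: [0.4263, 0.0149, 0.1797]
orientation: [-179.2, -4.1, -4.1]
force: [-0.3, 0.8, 0.9]
opening: 0.001
```

Run:
```python
from h import *
from cell import camera,arm,spot_in,spot_point
print(arm.observe()["time_s"],arm.observe()["tool_pos"])
c=camera("scene");t=camera("top")
o=np.load("/tmp/scene.npy",allow_pickle=True).item()
for n,k in(("s",c),("t",t)):
  for ce,a,s in pinks(k):
    if a<400: print(n,ce.round(1),a,w2b(ray(k,ce,.041)).round(4))
for q in("scoop","whisk","caddy","bowl","incense_box"):
  for n,k in(("scene",c),("top",t)):
    for r in spot_point(n,q)[:1]: print(q,n,r["confidence"],r["pixel"])
cv2.imwrite("pics/f1.png",np.hstack([cv2.resize(c["frame"][110:310,80:420],(560,330)),cv2.resize(c["frame"][160:310,80:190],(242,330))]))
cv2.imwrite("pics/f2.png",t["frame"])
```

```text
22.45 [0.42626333 0.01490661 0.1796975 ]
s [141.7 226.7] 329 [-0.0593 -0.2546]
t [416.8 171.7] 34 [ 0.0497 -0.3369]
scoop scene 0.75 [275.2, 151.3]
whisk scene 0.7 [222.3, 273.6]
caddy scene 0.64 [348.3, 235.3]
caddy top 0.58 [199.6, 112.9]
bowl scene 0.63 [288.6, 251.5]
bowl top 0.76 [261.8, 123.3]
incense_box scene 0.75 [372.4, 176.3]
incense_box top 0.71 [133.9, 169.0]
```

View pics/f1.png

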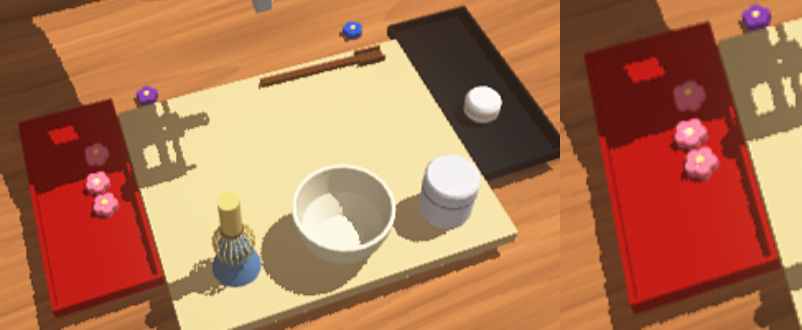

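View pics/f2.png

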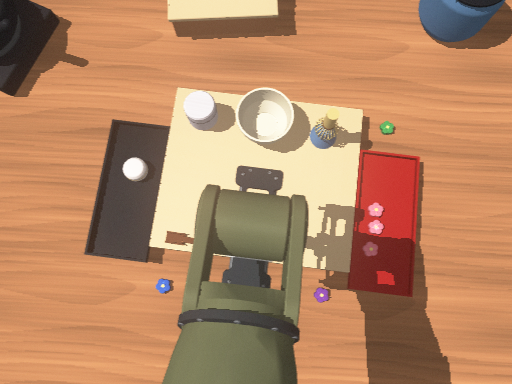

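In the top picture all three pink sweets lie flat inside the red tray, at (375,210), (375,227) and (370,249). The utensils and look-alikes are where they were, and the arm is clear. Handing in.

```bash
python3 -c "
from cell import arm
print(arm.finish_job())"
```

```text
the job is handed in; nothing more can be done
None
```

All three pink sweets are in the red tray. I swept them there one at a time with the closed fingers, nearest to the tray first. I handed the job in at about 23 s of the 56 s allowed.

- **Sweets:** the last pictures, scene and top, show all three lying flat inside the tray. Two of them lie close together, probably touching side by side.
- **Everything else:** the caddy, bowl, whisk, scoop, incense box and the green, purple and blue look-alikes look unmoved. The point finder's last readings agree within a few pixels for every utensil it found. It missed the whisk and scoop in the last top picture: the arm covered part of the scoop, while the whisk was in plain view.
- **Fingertip height:** the closed fingertips turned out to sit about 24 mm above the reported TCP. My first pass therefore went over sweet3 without touching it. I found the true height by lowering onto the board until z stalled; the force reading stayed near zero.
- **Tool tilt:** the tool slowly tilted to about 4° during the job. This had no visible effect on the pushing.

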